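# Scoop the chocolate into the dish and present it a quarter turn round

### The job

Serve the round chocolate without touching it with the fingers: take the scoop, scoop the chocolate out of the wooden tray, tip it into the white dish on the board, and lay the scoop back down on its flat bottom on the bare worktop. Then take the dish by its blue handle, lift it straight up well clear of the board with the handle still pointing along the board, and only then turn it a quarter turn, either way, so that the handle points squarely across the board; keep it level so that the chocolate stays in the middle. Finish still holding the dish up, level and still, with the chocolate resting in its middle; leave the mug, lemon and tin alone.

Things in the scene. Friction and masses are not known exactly. Their poses are not given: they have to be found in the camera images.
- dish: White round dished plate, 0.22 kg, loose on the board. Origin: centre of its underside; x axis points to its blue handle, which starts along the board's long axis within 0.1 rad. Rim 140 mm across, 30 mm high, wall 4 mm; flat inner floor 5 mm up, about 22 mm in radius, then the wall slopes up gently (19 deg) to 52 mm radius, then steeply (50 deg).
- dish_handle (a point): Centre of the dish's handle, 91 mm from the dish axis along dish x, 35 mm above the dish underside. The handle is an upright plate 50 mm long (dish x), 12 mm thick (dish y), 42 mm high, its foot 14 mm and its top 56 mm above the underside.
- board: Fixed wooden serving board, 437 mm long (its x axis) x 220 mm wide (its y axis) x 18 mm thick. Origin at the centre of its underside, on the worktop.
- tray: Fixed wooden trough. Origin: centre of its underside. Flat inner floor 150 mm (tray x) x 62 mm (tray y), 4 mm above the worktop; near end and sides lean outward at 45 degrees, rising to 21 mm above the worktop; the far (+x) end leans outward at 55 degrees and rises to 33 mm; outside about 195 x 100 mm. The chocolate lies in the +x half (away from the robot).
- tray_end (a point): Foot of the slope at the tray's +x end, middle of its width, at floor height. A scoop pushed along tray x until its lip comes to about this point runs under the chocolate, which rides up the slope and rolls back into the pan.
- scoop: Steel scoop with red handle, 0.12 kg, standing loose on its flat bottom. Origin: centre of the pan's underside. Pan 64 mm long (scoop x) x 48 mm wide (42 inside), floor 2 mm, side walls 22 mm high, open at +x, where a rolled lip 3 mm high ends at x = +34 mm and keeps the ball in up to about 22 deg of forward tilt; back wall at x = -34 mm.
- scoop_handle (a point): Centre of the scoop's handle: a level bar along scoop x, 70 mm long, 15 mm wide (scoop y), 24 mm high, centred 72 mm behind the scoop origin and 46 mm above the pan's underside.
- ball_center (a point): Centre of the round chocolate, a hard dark brown ball 28 mm in diameter, 25 g, lying up to 12 mm off the tray's midline; it rolls, but not on slopes under about 8 deg.
- mug: Small cream mug 59 x 83 x 55 mm, bystander. Origin at the centre of its underside.
- lemon: Yellow lemon 71 x 53 x 51 mm, bystander. Origin at the centre of its underside.
- tin: Food tin, 57 mm diameter, 72 mm high, bystander. Origin at the centre of its underside.

How it is judged:
On the way, in this order (a step that is already met when the one before it is completed fails the run):
1. the chocolate has been lifted in the scoop out of the tray (height (world z) of ball_center above 0.06 m and x of ball_center in the frame of scoop between -0.035 and 0.032 m and z of ball_center in the frame of scoop between 0 and 0.03 m and y of ball_center in the frame of scoop between -0.03 and 0.03 m), for 0.2 s.
2. the chocolate lies in the dish while the dish stands on the board (horizontal distance between ball_center and dish below 0.045 m and z of ball_center in the frame of dish below 0.035 m and z of ball_center in the frame of board below 0.055 m), for 0.2 s.
3. the dish has been lifted 40 mm clear of the board with the chocolate in it, the handle still along the board (within 0.35 rad) (z of dish in the frame of board above 0.058 m and angle between the x axis of dish and the x axis of board, either way round below 0.35 rad and horizontal distance between ball_center and dish below 0.035 m), for 0.1 s.
At the end, for the whole second after the job is handed in: Fingers hold the still dish 40 mm or more clear of the board, level within 0.14 rad, handle across the board within 0.2 rad (either way), the chocolate at rest within 30 mm of its centre; nothing else carries it. The scoop is released, flat on the bare worktop, clear of tray and board (z of dish in the frame of board above 0.058 m and angle between the x axis of dish and the y axis of board, either way round below 0.2 rad and angle between dish's own z axis and vertical below 0.14 rad and horizontal distance between ball_center and dish below 0.03 m and z of ball_center in the frame of dish between 0.005 and 0.03 m and linear speed of dish below 0.03 m/s and linear speed of ball below 0.05 m/s and contact force between the fingers and dish above 1 N and contact force between each of dish, scoop and board below 0.1 N and contact force between dish and scoop below 0.1 N and height (world z) of scoop between -0.006 and 0.006 m and angle between scoop's own z axis and vertical below 0.1 rad and contact force between scoop and the fingers below 0.1 N and contact force between scoop and tray below 0.1 N and linear speed of scoop below 0.02 m/s); the arm keeps its last pose, push and grip.
It fails at once if the fingers touch the chocolate (contact force between the fingers and ball above 0.3 N).
It fails at once if the chocolate leaves the middle of the dish (more than 45 mm from its centre) while the dish is raised (z of dish in the frame of board above 0.035 m and horizontal distance between ball_center and dish above 0.045 m).
It fails at once if the raised dish is tilted more than 0.3 rad (z of dish in the frame of board above 0.035 m and angle between dish's own z axis and vertical above 0.3 rad).
It fails at once if the mug, the lemon or the tin is moved more than 30 mm (distance of any of mug, lemon, tin from where it was at the start of the episode above 0.03 m).
It also fails if it takes over 72 s, if anything falls off the work surface, if the arm or the gripper's body presses on something with over 40 N, if the wrist force passes 120 N, or if a joint passes its speed limit or range.

### The arm

A 6-joint arm with a two-finger parallel gripper is mounted at the origin on a cart in front of the work surface, level with it; the furniture and walls round the work are solid. World frame = base frame: x ahead of the robot, y to its left, z up, the work surface at z = 0. Lengths are in m, angles in rad, forces in N, time in s.
With the tool pointing down it reaches from about 0.3 to 0.875 m from the base axis. Payload 6.4 kg.
Tool frame: the origin (TCP) lies at the very end of the fingers, on their centre line; the grasp point (between the pads) lies ctrl.grip_point_offset behind it (ctrl.grip_point_offset is the distance from the TCP to the grasp point, in m); z points along the fingers, x is the direction in which the jaws open and shut, and the axes are right-handed (so a half turn about z gives the same grasp; the last joint's range is limited). The gripper opens to 85 mm and grips with 20 to 120 N. Pads are 22 mm wide; open, the fingers measure 114 mm over their backs; the gripper's body (76 mm by 85 mm) begins 54 mm behind the grasp point. The pads swing forward as they close: fully open they stand 13 mm farther back than shut.
Start: joints at [-0.206, 0.181, 1.607, -0, 1.354, -0.206], TCP at [0.575, 0, 0.231] pointing down, gripper open.
Joint ranges: [-2.99, 2.99], [-0.89, 2.07], [0.3, 2.58], [-1.14, 4.28], [0, 2.63], [-3.12, 3.12]. Speed limits (rad/s): [2.57, 2.57, 3.01, 3.14, 3.14, 3.14].

### API

Orientations are given as a unit quaternion [w, x, y, z].
In Python, from bench import get_obs, viewer, workorder, ctrl gives the robot as it stands. The module is installed in compiled form; this text tells all that it offers.
- The arm moves only by the tool move_arm, never from a script. Its argument "increments" is a list of rows, each an object of numbers: "tx", "ty", "tz": the shift along the tool's x, y, z in m; "turn": the turn about the tool's z in degrees. A call has 1 to 20 rows; each row is the pose to reach, as a shift and turn from the pose commanded when the call began, along the tool's axes at that moment; what a row does not reach only later rows make up. A row lasts 1/12 s, in which the tool goes at most 41.7 mm and 7.16 degrees, less where a joint would pass 70% of its speed; a pose out of reach is approached as far as the arm can. A call with a gripper value outside its range is refused whole. "gripper" is the opening, from 0 (shut) to 1 (fully open), set as the call begins (left out, the last holds). The fingers move at their own pace and stop on an object; the grip force is fixed at half the most. Time passes only in rows, so rows that repeat a pose let the fingers close. It gives the time, the measured TCP pose, the force and the opening at its end, in the units of the state.
- get_obs(): the state, without advancing time (a new reading comes with each control period).
- viewer.camera(name): name is "scene" or "side" or "wrist"; returns (picture, depth): 384x512x3 uint8, red, green, blue; 384x512 float32, m along the optical axis (not along the pixel's ray), 0 where there is no reading.
- viewer.get_calibration(name): a dict with "intrinsics" (3x3 intrinsics, pixels), "origin" and "attitude" of the camera in the world. Camera axes: x right, y up, looking along -z (the intrinsics and any distortion apply to the point x, -y, -z); pixel columns grow to the right and rows downward; lengths in m; the calibration is good to about 2 mm. The wrist camera is an equidistant fisheye: a pixel r from the principal point sees the ray r / f radians off the axis. A picture is of the moment at which its call begins: read the wrist's pose just before it. get_calibration takes no time and is no camera call; for the wrist camera it gives the pose at the moment of the call.
- workorder.hand_in(): hands the job in, once; it reports no verdict.
The state is a dict: "time_s": time; "q": joint angles; "dq": joint speeds; "joint_efforts": joint torques, N m; "eef_pos": TCP position; "eef_rot": TCP orientation; "wrist_force": force on the tool from outside, world axes, zero at the start; "torque": the same for the moment, N m; "opening": opening from 0.0 (shut) to 1.0 (fully open).
Only numpy, scipy, OpenCV 4.12 (cv2) and the standard library are available. Lean on these libraries where they do the work, as an engineer would, in place of code of your own. Each camera call takes 0.05 s, during which the arm holds its last target.

## Working session

There is one attempt and no reset: what is moved stays moved. The work goes in short steps, Python scripts to look and compute and a tool call to move; the robot and the scene stay as the last step left them, time stands still between calls to the robot, and variables do not carry over. Pictures are saved under pics/ and viewed, and the job is handed in when it is done.

Besides the shell and the picture viewer there is one more tool, called after "Emit:" as a command line: name --argument value ..., lists and objects as JSON in quotes. move_arm: Moves the arm, as the interface text tells. Its arguments: {"type":"object","properties":{"increments":{"type":"array"},"gripper":{"type":"number"}},"required":["increments"]}

```bash
mkdir -p pics; ls
cat > h.py <<'E'
import numpy as np, cv2
from bench import get_obs, viewer, workorder, ctrl
def cap(n,f):
    c=viewer.get_calibration(n); p,d=viewer.camera(n)
    cv2.imwrite('pics/'+f+'.png',p[:,:,::-1]); np.savez(''+f+'.npz',p=p,d=d,K=c['intrinsics'],o=c['origin'],a=c['attitude'])
    return p,d,c
E
python3 - <<'E'
from h import *
for n in ['scene','side','wrist']:
    p,d,c=cap(n,n+'0'); print(n,c)
print(get_obs(), ctrl.grip_point_offset)
E
```

```text
pics
scene {'intrinsics': array([[400.48391363,   0.        , 258.55493652],
       [  0.        , 400.48391363, 195.21593494],
       [  0.        ,   0.        ,   1.        ]]), 'origin': array([ 0.0115706 , -0.61313855,  0.61022302]), 'attitude': array([ 0.81949509,  0.43573731, -0.18119897, -0.325158  ])}
side {'intrinsics': array([[371.26310124,   0.        , 247.70331752],
       [  0.        , 371.26310124, 190.81726297],
       [  0.        ,   0.        ,   1.        ]]), 'origin': array([0.72484491, 0.49609351, 0.76300282]), 'attitude': array([0.13051104, 0.052405  , 0.33111856, 0.93304935])}
wrist {'intrinsics': array([[297.31863964,   0.        , 255.86896303],
       [  0.        , 297.31863964, 189.78880632],
       [  0.        ,   0.        ,   1.        ]]), 'origin': array([0.57349652, 0.06700741, 0.37360548]), 'attitude': array([ 9.91013144e-01, -1.33757419e-01,  1.37807352e-03,  4.98754568e-05])}
{'time_s': 0.15, 'q': array([-2.06296233e-01,  1.81382516e-01,  1.60775713e+00, -1.34451488e-05,
        1.35384111e+00, -2.06311405e-01]), 'dq': array([-0.00093767, -0.0029487 , -0.0021128 ,  0.00040733,  0.00115473,
       -0.00013043]), 'joint_efforts': array([ 1.94259010e-03, -4.45260644e+01, -3.51692533e+01, -1.26067753e-04,
        5.82284134e-03,  2.14055274e-05]), 'eef_pos': array([5.74572771e-01, 1.04801136e-04, 2.30594543e-01]), 'eef_rot': array([-1.35747735e-04,  9.99999759e-01,  9.03776269e-06, -6.80681296e-04]), 'wrist_force': array([-0.93600123,  0.04024721, -0.04942154]), 'torque': array([-0.00703093,  0.02821034, -0.01972601]), 'opening': 1.0014894376962917} 0.0187
```

View pics/scene0.png

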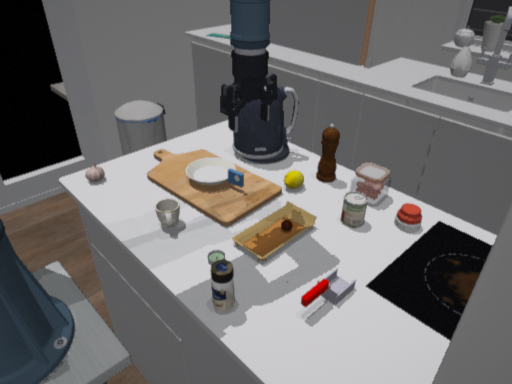

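View pics/side0.png

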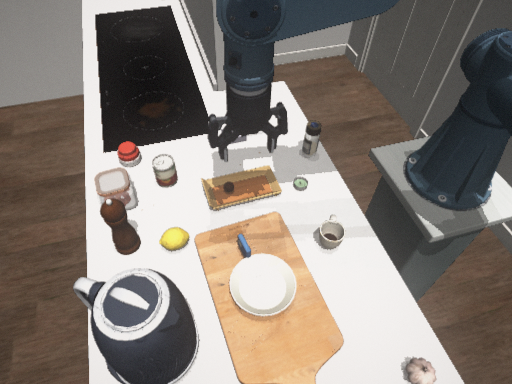

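View pics/wrist0.png

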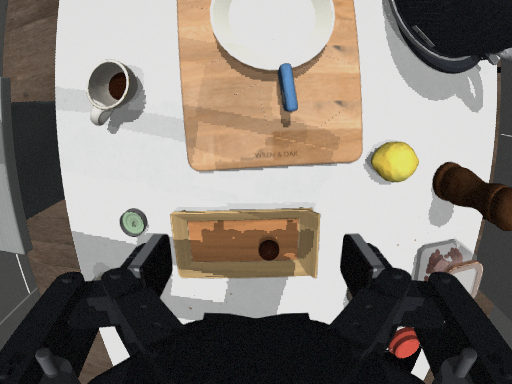

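```bash
cat >> h.py <<'E'
from scipy.spatial.transform import Rotation as R
def cloud(f):
    z=np.load(''+f+'.npz'); p,d,K,o,a=[z[k] for k in ['p','d','K','o','a']]
    v,u=np.mgrid[:384,:512]
    X=(u-K[0,2])/K[0,0]; Y=(v-K[1,2])/K[1,1]
    if f.startswith('wrist'):
        r=np.hypot(X,Y); s=np.tan(np.minimum(r,1.5))/np.maximum(r,1e-9); X=X*s; Y=Y*s
    c=np.dstack([X*d,-Y*d,-d]); 
    M=R.from_quat(np.r_[a[1:],a[0]]).as_matrix()
    return p,d,c@M.T+o
def hsv(p): return cv2.cvtColor(p,cv2.COLOR_RGB2HSV)
def stat(n,P):
    if len(P)<5: print(n,'few',len(P)); return
    print(n,len(P),'med',np.median(P,0).round(4),'p2',np.percentile(P,2,axis=0).round(4),'p98',np.percentile(P,98,axis=0).round(4))
def axis(P):
    r=cv2.minAreaRect(P[:,:2].astype(np.float32)*1000); print('   rect',np.round(r[0],1),np.round(r[1],1),round(r[2],1))
E
cat > m.py <<'E'
from h import *
import sys
for f in sys.argv[1:]:
    p,d,W=cloud(f); h=hsv(p); H,S,V=[h[:,:,i].astype(int) for i in range(3)]
    ok=(d>0)&(W[:,:,0]>0.2)&(W[:,:,0]<0.9)&(abs(W[:,:,1])<.7)&(W[:,:,2]<.15)
    print(f)
    red=ok&((H<6)|(H>174))&(S>180)&(V>90); P=W[red]; stat('red',P); 
    b=ok&(H>100)&(H<118)&(S>130)&(V>60)&(W[:,:,2]>.02); P=W[b]; stat('blue',P); axis(P)
    y=ok&(H>20)&(H<34)&(S>200)&(V>120); stat('lemon',W[y])
    br=ok&(V<60)&(W[:,:,2]<.04)&(W[:,:,2]>-.0); n,l,s,c=cv2.connectedComponentsWithStats(br.astype(np.uint8))
    for i in range(1,n):
        if 20<s[i,4]<900: stat('dark%s'%c[i].round(),W[l==i])
E
python3 m.py scene0 side0 wrist0
```

```text
scene0
red 465 med [ 0.4686 -0.3173  0.0528] p2 [ 0.4184 -0.3281  0.031 ] p98 [ 0.8304 -0.2914  0.0595]
blue 150 med [0.6    0.0772 0.0681] p2 [ 0.3259 -0.1995  0.0418] p98 [0.6065 0.1049 0.1067]
   rect [471.4 -54.8] [411.1  33.4] 46.9
lemon 142 med [ 7.333e-01 -2.000e-04  4.170e-02] p2 [ 0.7191 -0.0141  0.0276] p98 [0.7564 0.0172 0.0516]
dark[269. 154.] 306 med [0.8077 0.1568 0.0186] p2 [0.7476 0.1347 0.0066] p98 [0.8933 0.2325 0.0393]
dark[326. 175.] 162 med [ 0.8376 -0.0388  0.0226] p2 [ 0.8296 -0.0508  0.0069] p98 [ 0.8625 -0.0139  0.0396]
dark[286. 225.] 91 med [ 0.5835 -0.1218  0.0254] p2 [ 0.5762 -0.1293  0.0111] p98 [ 0.5951 -0.1112  0.0326]
side0
red few 0
blue few 0
   rect [0. 0.] [0. 0.] 0.0
lemon few 0
dark[170. 379.] 24 med [0.809  0.3081 0.0294] p2 [0.7917 0.3026 0.0285] p98 [0.8201 0.3111 0.039 ]
wrist0
red few 2
blue 37 med [0.6028 0.0825 0.0735] p2 [0.5969 0.0688 0.0702] p98 [0.6118 0.1101 0.0752]
   rect [604.9  90.2] [10.4 45.5] 9.0
lemon few 0
dark[416.  31.] 341 med [0.7695 0.1765 0.0296] p2 [0.7475 0.1555 0.0255] p98 [0.8321 0.2162 0.0395]
dark[441.  59.] 857 med [0.8236 0.1508 0.0179] p2 [0.7619 0.1377 0.0065] p98 [0.8877 0.1827 0.0256]
dark[117.  85.] 350 med [0.3953 0.1073 0.0145] p2 [0.3838 0.0913 0.013 ] p98 [0.4063 0.1222 0.0162]
dark[443. 181.] 522 med [ 0.8344 -0.0163  0.0195] p2 [ 0.8291 -0.0431  0.0038] p98 [0.854  0.006  0.0392]
dark[269. 250.] 331 med [ 0.5893 -0.1082  0.0278] p2 [ 0.5766 -0.1218  0.0138] p98 [ 0.6015 -0.1001  0.0326]
dark[403. 359.] 376 med [ 0.8734 -0.3839  0.005 ] p2 [ 0.816  -0.4261  0.0036] p98 [ 0.8984 -0.35    0.0067]
```

Run:
```python
from h import *
p,d,W=cloud('side0'); print('side lemon',W[238,175],d[238,175],'ball',W[187,229],'dish',W[283,262])
ps=[cloud('scene0'),cloud('wrist0')]
p,d,W=ps[0]; h=hsv(p)
# scoop
m=(d>0)&(W[...,2]>.006)&(W[...,2]<.07)&(W[...,0]>.38)&(W[...,0]<.65)&(W[...,1]<-.24)&(W[...,1]>-.42)
stat('scoop',W[m]); axis(W[m])
red=m&((h[...,0]<6)|(h[...,0]>174))&(h[...,1]>180); stat('red',W[red]); axis(W[red])
top=red&(W[...,2]>.052); stat('redtop',W[top]); axis(W[top])
nr=m&(h[...,1]<90)&(W[...,2]>.01); stat('pan',W[nr]); axis(W[nr])
for i,(p,d,W) in enumerate(ps):
    # dish: low sat, above board
    h=hsv(p)
    t=(d>0)&(h[...,1]<60)&(W[...,2]>.022)&(W[...,2]<.06)&(W[...,0]>.47)&(W[...,0]<.72)&(W[...,1]>.04)&(W[...,1]<.35)
    stat('dish',W[t]); c,r=cv2.minEnclosingCircle(W[t][:,:2].astype(np.float32)*1000); print(c,r)
    b=(d>0)&(h[...,1]>70)&(h[...,0]<25)&(abs(W[...,2]-.018)<.006)&(W[...,1]>.0)&(W[...,0]>.4)
    stat('board',W[b]); axis(W[b])
    t=(d>0)&(h[...,1]>70)&(h[...,0]<30)&(W[...,2]>.003)&(W[...,2]<.04)&(W[...,1]<-.02)&(W[...,1]>-.22)&(W[...,0]>.4)&(W[...,0]<.72)
    stat('tray',W[t]); axis(W[t])
# heightmap
A=np.concatenate([W[(d>0)] for p,d,W in ps]);C=np.concatenate([p[d>0] for p,d,W in ps])
k=(A[:,0]>.25)&(A[:,0]<.9)&(A[:,1]>-.45)&(A[:,1]<.45)&(A[:,2]<.12); A=A[k];C=C[k]; o=np.argsort(A[:,2]); A=A[o];C=C[o]
im=np.zeros((650//1,900,3),np.uint8)
u=((.45-A[:,1])*1000).astype(int); v=((.9-A[:,0])*1000).astype(int)
for du in(0,1):
  for dv in(0,1): im[np.clip(v+dv,0,649),np.clip(u+du,0,899)]=C[:,::-1]
cv2.imwrite('pics/top0.png',cv2.resize(im,(800,578)))
```

```text
side lemon [0.75018211 0.02615945 0.04810885] 0.8334825 ball [ 0.59241067 -0.10464416  0.0246417 ] dish [0.59061425 0.17261694 0.02460024]
scoop 886 med [ 0.4913 -0.3213  0.026 ] p2 [ 0.4186 -0.412   0.0061] p98 [ 0.6418 -0.2909  0.0589]
   rect [ 546.1 -341.7] [ 99.7 251.1] 58.4
red 289 med [ 0.4468 -0.3186  0.0566] p2 [ 0.4181 -0.322   0.0443] p98 [ 0.482  -0.3104  0.0596]
   rect [ 451.5 -315.9] [68.3 12.7] 0.5
redtop 213 med [ 0.4495 -0.317   0.0572] p2 [ 0.4184 -0.3219  0.0528] p98 [ 0.4826 -0.3103  0.0596]
   rect [ 451.6 -315.9] [68.  12.7] 0.5
pan 351 med [ 0.4953 -0.3257  0.0232] p2 [ 0.4187 -0.3381  0.0108] p98 [ 0.5545 -0.2902  0.0504]
   rect [ 487.2 -314.2] [140.9  49.3] 1.0
dish 997 med [0.6014 0.1971 0.0339] p2 [0.5308 0.0801 0.0225] p98 [0.6551 0.2424 0.0506]
(595.2092895507812, 155.48069763183594) 94.3663558959961
board 4049 med [0.553  0.1191 0.018 ] p2 [0.4766 0.0037 0.0144] p98 [0.6932 0.3892 0.0202]
   rect [1244.3  297.6] [1577.9  441.3] 7.6
tray 2145 med [ 0.5661 -0.1044  0.0098] p2 [ 0.4639 -0.1598  0.0032] p98 [ 0.6508 -0.0622  0.0313]
   rect [ 592.1 -115.6] [125.2 269.2] 82.9
dish 7117 med [0.5914 0.1641 0.03  ] p2 [0.5274 0.117  0.0225] p98 [0.6544 0.2009 0.0488]
(591.0023193359375, 148.50857543945312) 82.30988311767578
board 21365 med [0.5821 0.0765 0.0185] p2 [0.4839 0.0044 0.0167] p98 [0.6968 0.1995 0.0201]
   rect [635.4 106.8] [470.6 213.5] 0.0
tray 9480 med [ 0.5591 -0.1068  0.0082] p2 [ 0.4657 -0.1537  0.0034] p98 [ 0.649  -0.0578  0.0321]
   rect [ 557.2 -106.1] [191.8  99.8] 1.7
```

View pics/top0.png

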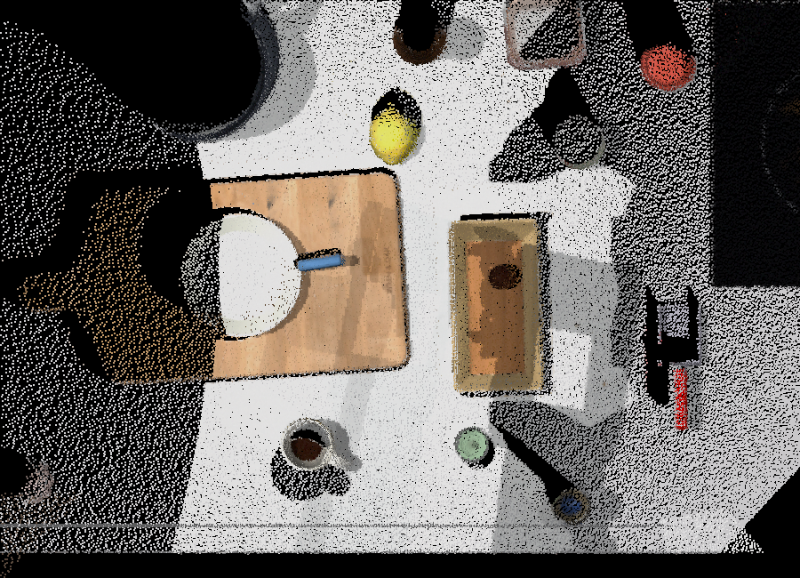

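Emit:
move_arm --increments '[{"tx": -0.123, "ty": 0.3155, "tz": 0.09, "turn": 89.3}, {"tx": -0.123, "ty": 0.3155, "tz": 0.09, "turn": 89.3}, {"tx": -0.123, "ty": 0.3155, "tz": 0.09, "turn": 89.3}, {"tx": -0.123, "ty": 0.3155, "tz": 0.09, "turn": 89.3}, {"tx": -0.123, "ty": 0.3155, "tz": 0.09, "turn": 89.3}, {"tx": -0.123, "ty": 0.3155, "tz": 0.09, "turn": 89.3}, {"tx": -0.123, "ty": 0.3155, "tz": 0.09, "turn": 89.3}, {"tx": -0.123, "ty": 0.3155, "tz": 0.09, "turn": 89.3}, {"tx": -0.123, "ty": 0.3155, "tz": 0.09, "turn": 89.3}, {"tx": -0.123, "ty": 0.3155, "tz": 0.09, "turn": 89.3}, {"tx": -0.123, "ty": 0.3155, "tz": 0.09, "turn": 89.3}, {"tx": -0.123, "ty": 0.3155, "tz": 0.09, "turn": 89.3}, {"tx": -0.123, "ty": 0.3155, "tz": 0.09, "turn": 89.3}, {"tx": -0.123, "ty": 0.3155, "tz": 0.09, "turn": 89.3}, {"tx": -0.123, "ty": 0.3155, "tz": 0.09, "turn": 89.3}]' --gripper 1

```text
time_s: 1.4
eef_pos: [0.4519, -0.3154, 0.1411]
eef_rot: [0.0, 0.712, -0.702, -0.0]
wrist_force: [0.2, 0.2, 1.2]
opening: 1.0
```

Run:
```python
from h import *
p,d,c=cap('wrist','wrist1')
p,d,c=cap('scene','scene1')
o=get_obs(); print(o['eef_pos'],o['eef_rot'],o['time_s'])
p,d,W=cloud('wrist1'); h=hsv(p)
red=(d>0)&((h[...,0]<6)|(h[...,0]>174))&(h[...,1]>180)&(W[...,2]>.05)&(W[...,2]<.07); stat('redtop',W[red]); axis(W[red])
m=(d>0)&(W[...,2]>.006)&(W[...,2]<.07)&(W[...,0]>.4)&(W[...,0]<.6)&(W[...,1]<-.27)&(W[...,1]>-.36);stat('scoop',W[m]); axis(W[m])
br=(d>0)&(h[...,2]<60)&(W[...,2]<.04)&(abs(W[...,0]-.59)<.05)&(abs(W[...,1]+.11)<.04); stat('ball',W[br])
```

```text
[ 0.45196783 -0.31534513  0.14116575] [-1.02693846e-05  7.12114358e-01 -7.02063473e-01 -1.44805487e-04] 1.5
redtop 1362 med [ 0.4567 -0.312   0.0579] p2 [ 0.4218 -0.3184  0.0543] p98 [ 0.4858 -0.3052  0.0596]
   rect [ 453.1 -312.1] [68.3 13.5] 1.0
scoop 2872 med [ 0.4833 -0.3117  0.0542] p2 [ 0.4228 -0.3355  0.0074] p98 [ 0.5554 -0.2876  0.0593]
   rect [ 514.7 -309.5] [ 64.7 187.3] 75.6
ball 461 med [ 0.5863 -0.1206  0.026 ] p2 [ 0.5764 -0.1271  0.007 ] p98 [ 0.5999 -0.1068  0.0319]
```

View pics/wrist1.png

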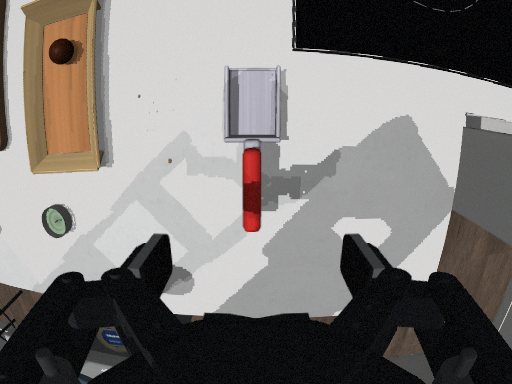

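Emit:
move_arm --increments '[{"tx": -0.003, "tz": 0.03}, {"tx": -0.003, "tz": 0.06}, {"tx": -0.003, "tz": 0.09}, {"tx": -0.003, "tz": 0.108}, {"tx": -0.003, "tz": 0.114}, {"tx": -0.003, "tz": 0.114}]' --gripper 1

```text
validation failed for argument at $.in...
```

Emit:
move_arm --increments '[{"tz": 0}, {"tz": 0}, {"tz": 0}, {"tz": 0}, {"tz": 0}, {"tz": 0}, {"tz": 0}, {"tz": 0}, {"tz": 0}, {"tz": 0}]' --gripper 0

```text
validation failed for argument at $.in...
```

Emit:
move_arm --increments '[{"tx": -0.003, "ty": 0, "tz": 0.03, "turn": 0}, {"tx": -0.003, "ty": 0, "tz": 0.06, "turn": 0}, {"tx": -0.003, "ty": 0, "tz": 0.09, "turn": 0}, {"tx": -0.003, "ty": 0, "tz": 0.108, "turn": 0}, {"tx": -0.003, "ty": 0, "tz": 0.114, "turn": 0}, {"tx": -0.003, "ty": 0, "tz": 0.114, "turn": 0}]' --gripper 1

```text
time_s: 2.0
eef_pos: [0.451, -0.3114, 0.0256]
eef_rot: [-0.0, 0.712, -0.702, -0.002]
wrist_force: [0.0, 1.0, 0.6]
opening: 0.998
```

Emit:
move_arm --increments '[{"tx": 0, "ty": 0, "tz": 0, "turn": 0}, {"tx": 0, "ty": 0, "tz": 0, "turn": 0}, {"tx": 0, "ty": 0, "tz": 0, "turn": 0}, {"tx": 0, "ty": 0, "tz": 0, "turn": 0}, {"tx": 0, "ty": 0, "tz": 0, "turn": 0}, {"tx": 0, "ty": 0, "tz": 0, "turn": 0}, {"tx": 0, "ty": 0, "tz": 0, "turn": 0}, {"tx": 0, "ty": 0, "tz": 0, "turn": 0}, {"tx": 0, "ty": 0, "tz": 0, "turn": 0}, {"tx": 0, "ty": 0, "tz": 0, "turn": 0}]' --gripper 0

```text
time_s: 2.83
eef_pos: [0.4523, -0.3128, 0.028]
eef_rot: [-0.0, 0.711, -0.703, 0.0]
wrist_force: [-1.4, 1.7, 6.3]
opening: 0.164
```

Run:
```python
from h import *
p,d,c=cap('wrist','wrist2')
o=get_obs(); print(o['eef_pos'],o['eef_rot'],o['time_s'],o['opening'],o['wrist_force'])
p,d,W=cloud('wrist2'); 
m=(d>0)&(W[...,2]>.005)&(W[...,2]<.03)&(W[...,0]>.47)&(W[...,0]<.6)&(W[...,1]<-.27)&(W[...,1]>-.36);stat('pan',W[m]); axis(W[m])
```

```text
[ 0.45229465 -0.3128173   0.02798569] [ 7.47212177e-06  7.11421282e-01 -7.02765655e-01  4.39139883e-04] 2.8833 0.16774340436062588 [-2.32637645  1.13019642  5.9307313 ]
pan 3477 med [ 0.521  -0.3183  0.0236] p2 [ 0.4941 -0.3553  0.0052] p98 [ 0.5818 -0.2876  0.0279]
   rect [ 539.5 -323.7] [91.1 74.1] 1.2
```

View pics/wrist2.png

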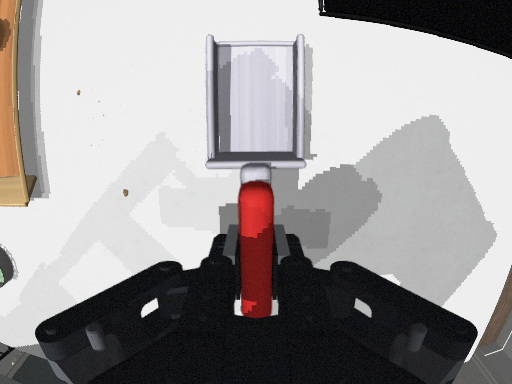

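Emit:
move_arm --increments '[{"tx": 0, "ty": 0, "tz": -0.02, "turn": 0}, {"tx": 0, "ty": 0, "tz": -0.04, "turn": 0}, {"tx": -0.02, "ty": 0, "tz": -0.06, "turn": 0}, {"tx": -0.05, "ty": 0, "tz": -0.08, "turn": 0}, {"tx": -0.08, "ty": 0, "tz": -0.09, "turn": 0}, {"tx": -0.11, "ty": 0, "tz": -0.09, "turn": 0}, {"tx": -0.14, "ty": 0, "tz": -0.09, "turn": 0}, {"tx": -0.17, "ty": 0, "tz": -0.09, "turn": 0}, {"tx": -0.195, "ty": 0, "tz": -0.09, "turn": 0}, {"tx": -0.204, "ty": 0, "tz": -0.09, "turn": 0}, {"tx": -0.204, "ty": 0, "tz": -0.09, "turn": 0}, {"tx": -0.204, "ty": 0, "tz": -0.09, "turn": 0}]'

```text
time_s: 3.88
eef_pos: [0.4497, -0.1088, 0.1173]
eef_rot: [0.0, 0.712, -0.702, 0.0]
wrist_force: [0.1, -0.3, -1.5]
opening: 0.165
```

Run:
```python
from h import *
p,d,c=cap('wrist','wrist3')
p,d,c=cap('scene','scene3')
o=get_obs(); print(o['eef_pos'],o['eef_rot'],o['time_s'],o['opening'],o['wrist_force'])
p,d,W=cloud('scene0'); print('green',W[258,217])
p,d,W=cloud('wrist3');h=hsv(p)
br=(d>0)&(h[...,2]<60)&(W[...,2]<.04)&(W[...,2]>.008)&(abs(W[...,0]-.59)<.05)&(abs(W[...,1]+.11)<.04); stat('ball',W[br]); v,u=np.nonzero(br); print(u.mean(),v.mean())
for y in [-.06,-.075,-.09,-.12,-.14,-.15]: pass
t=(d>0)&(W[...,2]>.014)&(W[...,2]<.035)&(W[...,1]<-.03)&(W[...,1]>-.18)&(W[...,0]>.44)&(W[...,0]<.68)&(h[...,1]>70)
stat('tray',W[t]); axis(W[t])
# floor pixels of tray
f=(d>0)&(abs(W[...,2]-.004)<.003)&(h[...,1]>100)&(W[...,0]>.47)&(W[...,0]<.66)&(abs(W[...,1]+.106)<.05); stat('floor',W[f]); axis(W[f])
P=W[f]
for x in [.49,.51,.53,.57,.6,.62]:
    q=P[abs(P[:,0]-x)<.004]; 
    if len(q)>10: print(x,np.percentile(q[:,1],[1,99]).round(4))
```

```text
[ 0.44980969 -0.10975489  0.11740537] [ 1.13438027e-04  7.11137370e-01 -7.03052983e-01  3.61457325e-04] 3.9833 0.16361373488930547 [-0.08969786  0.66525158 -0.48388031]
green [ 0.4037469  -0.08275005  0.0073621 ]
ball 481 med [ 0.582  -0.1154  0.0262] p2 [ 0.5758 -0.1255  0.0183] p98 [ 0.5997 -0.101   0.0304]
264.96673596673594 25.31808731808732
tray 5360 med [ 0.5453 -0.1141  0.0195] p2 [ 0.463  -0.1573  0.0143] p98 [ 0.6072 -0.0578  0.0315]
   rect [ 536.9 -107.4] [151.6 100.4] 1.8
floor 2213 med [ 0.5961 -0.0967  0.0045] p2 [ 0.5767 -0.1387  0.0029] p98 [ 0.6145 -0.0731  0.0065]
   rect [ 595.7 -105.7] [39.8 70. ] 0.8
0.6 [-0.1389 -0.0721]
```

View pics/wrist3.png

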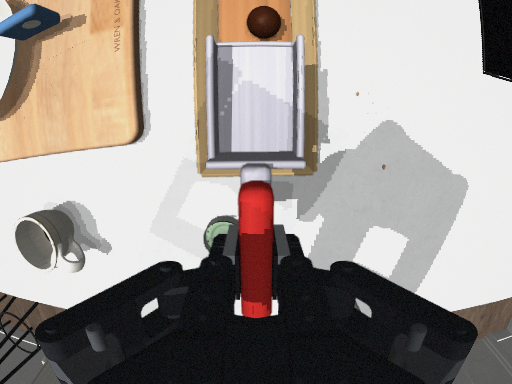

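View pics/scene3.png

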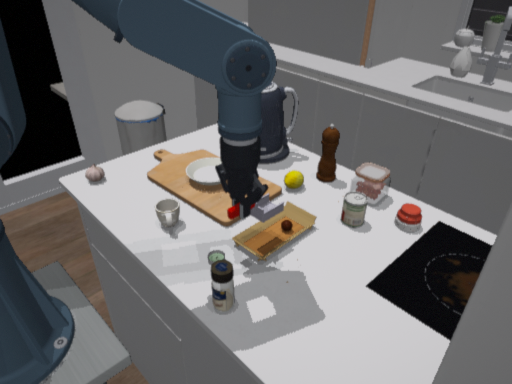

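Emit:
move_arm --increments '[{"tx": 0.0045, "ty": 0, "tz": 0.0, "turn": -1.1}, {"tx": 0.0045, "ty": 0, "tz": 0.02, "turn": -1.1}, {"tx": 0.0045, "ty": 0, "tz": 0.045, "turn": -1.1}, {"tx": 0.0045, "ty": 0, "tz": 0.065, "turn": -1.1}, {"tx": 0.0045, "ty": 0, "tz": 0.076, "turn": -1.1}, {"tx": 0.0045, "ty": 0, "tz": 0.081, "turn": -1.1}, {"tx": 0.0045, "ty": 0, "tz": 0.081, "turn": -1.1}, {"tx": 0.0045, "ty": 0, "tz": 0.081, "turn": -1.1}]'

```text
time_s: 4.65
eef_pos: [0.4499, -0.1139, 0.0365]
eef_rot: [0.0, 0.718, -0.696, 0.0]
wrist_force: [0.4, -0.2, -0.7]
opening: 0.163
```

Run:
```python
from h import *
p,d,c=cap('wrist','wrist4')
o=get_obs(); print(o['eef_pos'],o['eef_rot'],o['time_s'],o['opening'],o['wrist_force'])
```

```text
[ 0.45026301 -0.11395418  0.03702916] [-1.43848176e-04  7.17862029e-01 -6.96185048e-01  6.82759434e-04] 4.7 0.16403975804196155 [ 0.09690304  0.03741649 -0.88943539]
```

View pics/wrist4.png

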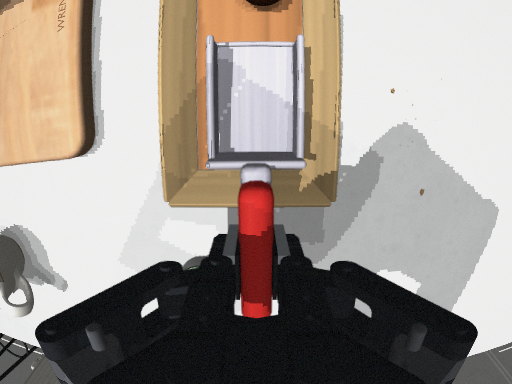

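Emit:
move_arm --increments '[{"tx": -0.001, "ty": 0, "tz": 0.003, "turn": 0}, {"tx": -0.001, "ty": 0, "tz": 0.0045, "turn": 0}, {"tx": -0.001, "ty": 0, "tz": 0.0045, "turn": 0}]'

```text
time_s: 4.95
eef_pos: [0.45, -0.1122, 0.0322]
eef_rot: [-0.0, 0.718, -0.696, 0.001]
wrist_force: [0.7, -0.6, -1.3]
opening: 0.164
```

Run:
```python
from h import *
o=get_obs(); print(o['eef_pos'],o['eef_rot'],o['time_s'],o['opening'],o['wrist_force'])
```

```text
[ 0.44995274 -0.11220265  0.03215862] [-1.60106225e-04  7.18177629e-01 -6.95859541e-01  6.06226037e-04] 4.95 0.16434385697140275 [ 0.73623335 -0.57622687 -1.31810118]
```

Emit:
move_arm --increments '[{"tx": 0, "ty": 0, "tz": 0.001, "turn": 0}, {"tx": 0, "ty": -0.008, "tz": 0.001, "turn": 0}, {"tx": 0, "ty": -0.016, "tz": 0.001, "turn": 0}, {"tx": 0, "ty": -0.024, "tz": 0.001, "turn": 0}, {"tx": 0, "ty": -0.032, "tz": 0.001, "turn": 0}, {"tx": 0, "ty": -0.04, "tz": 0.001, "turn": 0}, {"tx": 0, "ty": -0.048, "tz": 0.001, "turn": 0}, {"tx": 0, "ty": -0.056, "tz": 0.001, "turn": 0}, {"tx": 0, "ty": -0.062, "tz": 0.001, "turn": 0}, {"tx": 0, "ty": -0.066, "tz": 0.001, "turn": 0}, {"tx": 0, "ty": -0.066, "tz": 0.001, "turn": 0}]'

```text
time_s: 5.87
eef_pos: [0.5161, -0.1102, 0.032]
eef_rot: [0.0, 0.718, -0.696, 0.0]
wrist_force: [-4.1, -0.7, 8.7]
opening: 0.165
```

Run:
```python
from h import *
p,d,c=cap('wrist','wrist5')
o=get_obs(); print(o['eef_pos'],o['eef_rot'],o['time_s'],o['opening'],o['wrist_force'])
```

```text
[ 0.51608124 -0.11025964  0.03202677] [ 9.30994853e-05  7.18352639e-01 -6.95678952e-01  5.22203523e-04] 5.9167 0.16373435332838282 [-4.00816572 -0.85771436  8.03897279]
```

View pics/wrist5.png

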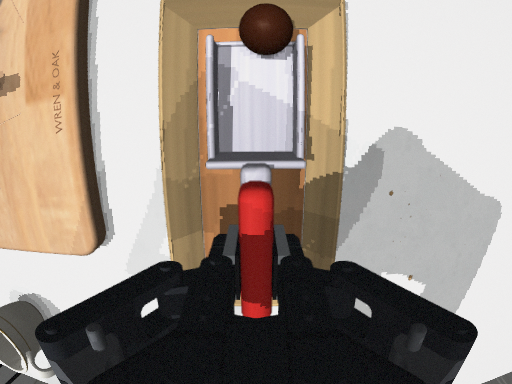

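Emit:
move_arm --increments '[{"tx": 0, "ty": -0.004, "tz": 0, "turn": 0}, {"tx": 0, "ty": -0.008, "tz": 0, "turn": 0}, {"tx": 0, "ty": -0.01, "tz": 0, "turn": 0}, {"tx": 0, "ty": -0.01, "tz": 0, "turn": 0}, {"tx": 0, "ty": -0.01, "tz": 0, "turn": 0}]'

```text
time_s: 6.33
eef_pos: [0.5254, -0.1099, 0.0321]
eef_rot: [0.0, 0.718, -0.696, 0.0]
wrist_force: [-7.0, -0.5, 10.2]
opening: 0.165
```

Run:
```python
from h import *
p,d,c=cap('wrist','wrist6')
o=get_obs(); print(o['eef_pos'],o['eef_rot'],o['time_s'],o['opening'],o['wrist_force'])
```

```text
[ 0.52542244 -0.10987797  0.03205219] [ 3.71064904e-04  7.18316759e-01 -6.95716099e-01  7.42871890e-05] 6.3833 0.16355698007023506 [-6.65110609 -0.95808339 10.83200499]
```

View pics/wrist6.png

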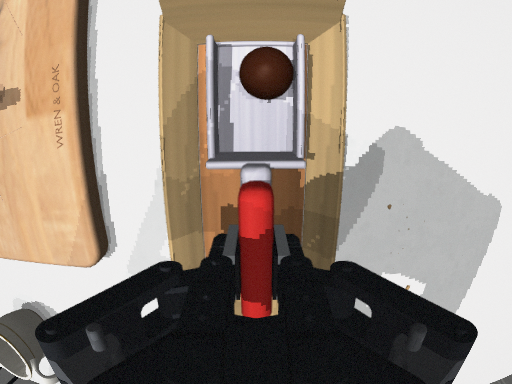

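Emit:
move_arm --increments '[{"tx": 0, "ty": 0, "tz": -0.003, "turn": 0}, {"tx": 0, "ty": 0, "tz": -0.01, "turn": 0}, {"tx": 0, "ty": 0, "tz": -0.02, "turn": 0}, {"tx": 0, "ty": 0, "tz": -0.032, "turn": 0}, {"tx": 0, "ty": 0, "tz": -0.046, "turn": 0}, {"tx": 0, "ty": 0, "tz": -0.06, "turn": 0}, {"tx": 0, "ty": 0, "tz": -0.074, "turn": 0}, {"tx": 0, "ty": 0, "tz": -0.086, "turn": 0}, {"tx": 0, "ty": 0, "tz": -0.094, "turn": 0}, {"tx": 0, "ty": 0, "tz": -0.098, "turn": 0}, {"tx": 0, "ty": 0, "tz": -0.1, "turn": 0}, {"tx": 0, "ty": 0, "tz": -0.1, "turn": 0}]'

```text
time_s: 7.38
eef_pos: [0.5255, -0.1096, 0.131]
eef_rot: [-0.0, 0.718, -0.696, 0.0]
wrist_force: [0.3, -0.4, -2.5]
opening: 0.164
```

Run:
```python
from h import *
p,d,c=cap('wrist','wrist7')
o=get_obs(); print(o['eef_pos'],o['eef_rot'],o['time_s'],o['opening'],o['wrist_force'])
```

```text
[ 0.52518917 -0.10949728  0.13044009] [ 1.06118962e-04  7.18110295e-01 -6.95929234e-01 -3.06717969e-04] 7.4333 0.16494853976284857 [-0.02002437 -0.31456299 -1.51630874]
```

View pics/wrist7.png

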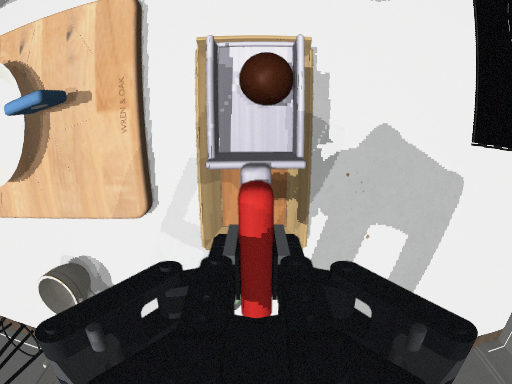

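Emit:
move_arm --increments '[{"tx": -0.005, "ty": 0.0015, "tz": 0, "turn": 0}, {"tx": -0.015, "ty": 0.004, "tz": 0, "turn": 0}, {"tx": -0.03, "ty": 0.008, "tz": 0, "turn": 0}, {"tx": -0.047, "ty": 0.013, "tz": 0, "turn": 0}, {"tx": -0.065, "ty": 0.018, "tz": 0, "turn": 0}, {"tx": -0.083, "ty": 0.023, "tz": 0, "turn": 0}, {"tx": -0.101, "ty": 0.028, "tz": 0, "turn": 0}, {"tx": -0.12, "ty": 0.034, "tz": 0, "turn": 0}, {"tx": -0.139, "ty": 0.039, "tz": 0, "turn": 0}, {"tx": -0.158, "ty": 0.045, "tz": 0, "turn": 0}, {"tx": -0.177, "ty": 0.05, "tz": 0, "turn": 0}, {"tx": -0.196, "ty": 0.056, "tz": 0, "turn": 0}, {"tx": -0.215, "ty": 0.061, "tz": 0, "turn": 0}, {"tx": -0.234, "ty": 0.067, "tz": 0, "turn": 0}, {"tx": -0.252, "ty": 0.072, "tz": 0, "turn": 0}, {"tx": -0.267, "ty": 0.076, "tz": 0, "turn": 0}, {"tx": -0.278, "ty": 0.079, "tz": 0, "turn": 0}, {"tx": -0.284, "ty": 0.081, "tz": 0, "turn": 0}, {"tx": -0.286, "ty": 0.081, "tz": 0, "turn": 0}, {"tx": -0.286, "ty": 0.081, "tz": 0, "turn": 0}]'

```text
time_s: 9.1
eef_pos: [0.4353, 0.1741, 0.1307]
eef_rot: [0.0, 0.718, -0.696, 0.0]
wrist_force: [-0.0, 0.4, -2.4]
opening: 0.166
```

Run:
```python
from h import *
p,d,c=cap('wrist','wrist8')
o=get_obs(); print(o['eef_pos'],o['eef_rot'],o['time_s'],o['opening'],o['wrist_force'])
p,d,W=cloud('wrist8'); h=hsv(p)
b=(d>0)&(h[...,0]>100)&(h[...,0]<118)&(h[...,1]>130)&(h[...,2]>60)&(W[...,0]>.5); stat('blue',W[b]); axis(W[b])
t=(d>0)&(h[...,1]<60)&(W[...,2]>.04)&(W[...,2]<.055)&(W[...,0]>.47)&(W[...,0]<.72)&(W[...,1]>.08)&(W[...,1]<.3)
stat('rim',W[t]); print(cv2.minEnclosingCircle(W[t][:,:2].astype(np.float32)*1000))
pan=(d>0)&(W[...,2]>.095)&(W[...,0]>.47)&(W[...,0]<.6)&(W[...,2]<.135); stat('pan',W[pan]); axis(W[pan])
```

```text
[0.43554909 0.17360481 0.1307593 ] [ 6.95790269e-05  7.18228163e-01 -6.95807653e-01  9.95420302e-05] 9.15 0.16666434541690972 [ 0.10949483 -0.16379839 -0.90019132]
blue few 0
   rect [0. 0.] [0. 0.] 0.0
rim 2115 med [0.5634 0.2167 0.0458] p2 [0.5364 0.1138 0.0403] p98 [0.5932 0.2474 0.0493]
((588.1556396484375, 179.74362182617188), 70.42854309082031)
pan 11727 med [0.5064 0.1766 0.1063] p2 [0.4771 0.1534 0.1038] p98 [0.5391 0.2    0.1325]
   rect [507.3 176.5] [67.6 49.4] 1.9
```

View pics/wrist8.png

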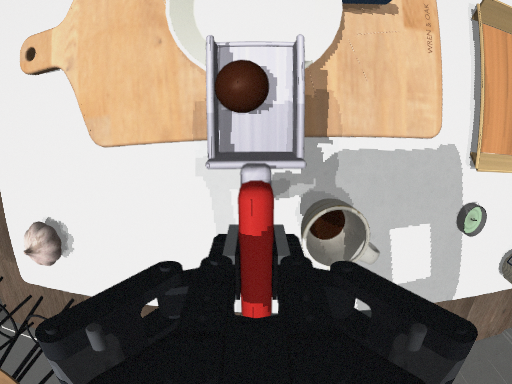

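Emit:
move_arm --increments '[{"tx": 0, "ty": 0.002, "tz": 0.002, "turn": 0}, {"tx": 0, "ty": 0.006, "tz": 0.005, "turn": 0}, {"tx": 0, "ty": 0.012, "tz": 0.01, "turn": 0}, {"tx": -0.002, "ty": 0.019, "tz": 0.015, "turn": 0}, {"tx": -0.002, "ty": 0.026, "tz": 0.02, "turn": 0}, {"tx": -0.002, "ty": 0.033, "tz": 0.025, "turn": 0}, {"tx": -0.002, "ty": 0.04, "tz": 0.03, "turn": 0}, {"tx": -0.002, "ty": 0.047, "tz": 0.035, "turn": 0}, {"tx": -0.002, "ty": 0.054, "tz": 0.039, "turn": 0}, {"tx": -0.002, "ty": 0.061, "tz": 0.042, "turn": 0}, {"tx": -0.002, "ty": 0.068, "tz": 0.044, "turn": 0}, {"tx": -0.002, "ty": 0.075, "tz": 0.045, "turn": 0}, {"tx": -0.002, "ty": 0.08, "tz": 0.045, "turn": 0}, {"tx": -0.002, "ty": 0.084, "tz": 0.045, "turn": 0}, {"tx": -0.002, "ty": 0.086, "tz": 0.045, "turn": 0}, {"tx": -0.002, "ty": 0.086, "tz": 0.045, "turn": 0}]'

```text
time_s: 10.48
eef_pos: [0.3494, 0.1731, 0.086]
eef_rot: [-0.0, 0.718, -0.696, 0.0]
wrist_force: [-0.4, 0.5, -1.2]
opening: 0.163
```

Run:
```python
from h import *
p,d,c=cap('wrist','wrist9')
o=get_obs(); print(o['eef_pos'],o['eef_rot'],o['time_s'],o['opening'],o['wrist_force'])
```

```text
[0.34972662 0.17305925 0.08605801] [-3.25082435e-04  7.18143859e-01 -6.95894556e-01  2.43774163e-04] 10.5333 0.17015054920626627 [-0.51194359  0.48764019 -1.9227075 ]
```

View pics/wrist9.png

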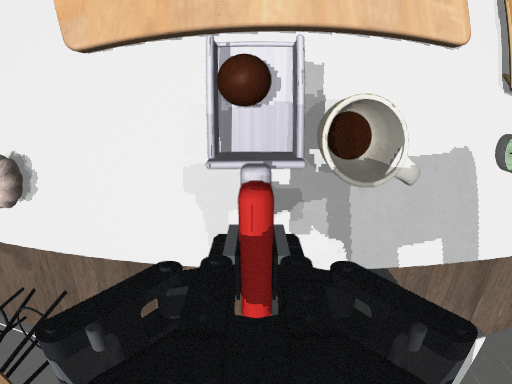

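Emit:
move_arm --increments '[{"tx": 0, "ty": -0.006, "tz": 0, "turn": 0}, {"tx": 0, "ty": -0.02, "tz": 0, "turn": 0}, {"tx": 0, "ty": -0.042, "tz": 0, "turn": 0}, {"tx": 0, "ty": -0.072, "tz": 0, "turn": 0}, {"tx": 0, "ty": -0.11, "tz": 0, "turn": 0}, {"tx": 0, "ty": -0.11, "tz": 0, "turn": 0}, {"tx": 0, "ty": -0.11, "tz": 0, "turn": 0}, {"tx": 0, "ty": -0.11, "tz": 0, "turn": 0}, {"tx": 0, "ty": -0.11, "tz": 0, "turn": 0}]'

```text
time_s: 11.28
eef_pos: [0.4585, 0.1764, 0.0854]
eef_rot: [0.0, 0.718, -0.696, -0.0]
wrist_force: [-0.2, -0.3, -1.2]
opening: 0.167
```

Run:
```python
from h import *
p,d,c=cap('wrist','wrist10')
o=get_obs(); print(o['eef_pos'],o['eef_rot'],o['time_s'],o['opening'],o['wrist_force'])
```

```text
[0.45849032 0.17648025 0.08564888] [ 2.82096130e-04  7.18227188e-01 -6.95808576e-01 -2.27430596e-04] 11.3333 0.1679118416492462 [-0.22808377  0.64130651 -1.73154611]
```

View pics/wrist10.png

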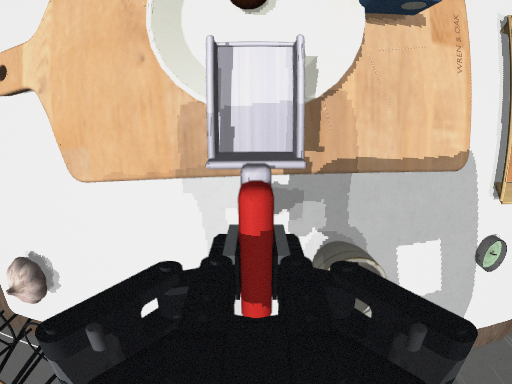

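Emit:
move_arm --increments '[{"tx": 0, "ty": 0, "tz": -0.015, "turn": 0}, {"tx": 0, "ty": 0, "tz": -0.045, "turn": 0}, {"tx": 0.015, "ty": 0.001, "tz": -0.055, "turn": 0}, {"tx": 0.04, "ty": 0.002, "tz": -0.055, "turn": 0}, {"tx": 0.075, "ty": 0.004, "tz": -0.055, "turn": 0}, {"tx": 0.11, "ty": 0.006, "tz": -0.055, "turn": 0}, {"tx": 0.145, "ty": 0.008, "tz": -0.055, "turn": 0}, {"tx": 0.18, "ty": 0.01, "tz": -0.055, "turn": 0}, {"tx": 0.215, "ty": 0.012, "tz": -0.055, "turn": 0}, {"tx": 0.25, "ty": 0.013, "tz": -0.055, "turn": 0}, {"tx": 0.285, "ty": 0.014, "tz": -0.055, "turn": 0}, {"tx": 0.32, "ty": 0.015, "tz": -0.055, "turn": 0}, {"tx": 0.355, "ty": 0.017, "tz": -0.055, "turn": 0}, {"tx": 0.39, "ty": 0.018, "tz": -0.055, "turn": 0}, {"tx": 0.425, "ty": 0.02, "tz": -0.055, "turn": 0}, {"tx": 0.455, "ty": 0.021, "tz": -0.05, "turn": 0}, {"tx": 0.478, "ty": 0.021, "tz": -0.03, "turn": 0}, {"tx": 0.488, "ty": 0.021, "tz": 0.0, "turn": 0}, {"tx": 0.488, "ty": 0.021, "tz": 0.025, "turn": 0}, {"tx": 0.488, "ty": 0.021, "tz": 0.04, "turn": 0}]'

```text
time_s: 13.0
eef_pos: [0.452, -0.3112, 0.0434]
eef_rot: [-0.0, 0.718, -0.696, -0.002]
wrist_force: [0.3, 0.3, -1.9]
opening: 0.168
```

Emit:
move_arm --increments '[{"tx": 0, "ty": 0, "tz": 0.008, "turn": 0}, {"tx": 0, "ty": 0, "tz": 0.014, "turn": 0}, {"tx": 0, "ty": 0, "tz": 0.017, "turn": 0}, {"tx": 0, "ty": 0, "tz": 0.0175, "turn": 0}, {"tx": 0, "ty": 0, "tz": 0.0175, "turn": 0}]'

```text
time_s: 13.42
eef_pos: [0.4545, -0.3123, 0.0293]
eef_rot: [0.0, 0.718, -0.696, 0.001]
wrist_force: [-1.0, -0.5, -0.3]
opening: 0.166
```

Run:
```python
from h import *
p,d,c=cap('wrist','wrist11')
o=get_obs(); print(o['eef_pos'],o['eef_rot'],o['time_s'],o['opening'],o['wrist_force'])
```

```text
[ 0.454516   -0.31237132  0.02943706] [ 4.61281102e-05  7.18282444e-01 -6.95750887e-01  1.01546027e-03] 13.4667 0.16371084201890623 [-0.55567261 -0.14603873 -1.09906   ]
```

View pics/wrist11.png

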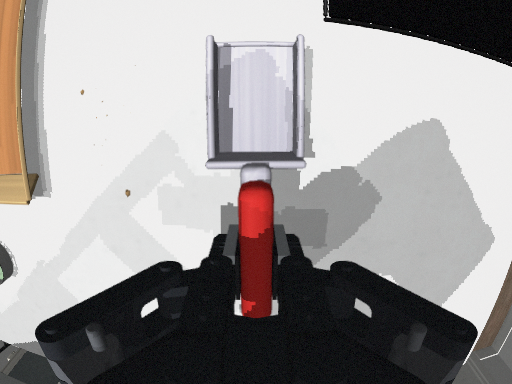

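Scoop hovers about 1 mm above the top; lower slightly and release.

Emit:
move_arm --increments '[{"tx": 0, "ty": 0, "tz": 0.0015, "turn": 0}, {"tx": 0, "ty": 0, "tz": 0.002, "turn": 0}, {"tx": 0, "ty": 0, "tz": 0.002, "turn": 0}]'

```text
time_s: 13.72
eef_pos: [0.4545, -0.3127, 0.028]
eef_rot: [0.0, 0.718, -0.696, 0.001]
wrist_force: [-3.2, 1.6, 6.7]
opening: 0.168
```

Emit:
move_arm --increments '[{"tx": 0, "ty": 0, "tz": 0.001, "turn": 0}, {"tx": 0, "ty": 0, "tz": 0, "turn": 0}, {"tx": 0, "ty": 0, "tz": 0, "turn": 0}, {"tx": 0, "ty": 0, "tz": 0, "turn": 0}, {"tx": 0, "ty": 0, "tz": 0, "turn": 0}, {"tx": 0, "ty": 0, "tz": 0, "turn": 0}, {"tx": 0, "ty": 0, "tz": 0, "turn": 0}, {"tx": 0, "ty": 0, "tz": 0, "turn": 0}]' --gripper 1

```text
time_s: 14.38
eef_pos: [0.4538, -0.3119, 0.0262]
eef_rot: [-0.0, 0.718, -0.696, -0.0]
wrist_force: [-0.9, -0.2, -0.4]
opening: 1.003
```

Emit:
move_arm --increments '[{"tx": 0, "ty": 0, "tz": -0.015, "turn": 0}, {"tx": 0, "ty": 0, "tz": -0.045, "turn": 0}, {"tx": 0, "ty": 0, "tz": -0.08, "turn": 0}, {"tx": 0, "ty": 0, "tz": -0.115, "turn": 0}, {"tx": 0, "ty": 0, "tz": -0.14, "turn": 0}, {"tx": 0, "ty": 0, "tz": -0.15, "turn": 0}, {"tx": 0, "ty": 0, "tz": -0.15, "turn": 0}]' --gripper 1

```text
time_s: 14.97
eef_pos: [0.4552, -0.3134, 0.1794]
eef_rot: [0.0, 0.718, -0.696, 0.003]
wrist_force: [-0.0, -1.4, -0.6]
opening: 0.998
```

Run:
```python
from h import *
p,d,c=cap('wrist','wrist12')
o=get_obs(); print(o['eef_pos'],o['eef_rot'],o['time_s'],o['opening'],o['wrist_force'])
p,d,c=cap('side','side12')
p,d,c=cap('scene','scene12')
p,d,W=cloud('wrist12'); h=hsv(p)
red=(d>0)&((h[...,0]<6)|(h[...,0]>174))&(h[...,1]>180)&(W[...,2]>.03)&(W[...,2]<.07); stat('red',W[red]); axis(W[red])
```

```text
[ 0.45419358 -0.31235226  0.17692328] [ 6.03921579e-05  7.18147449e-01 -6.95890116e-01  1.08853003e-03] 15.0167 1.0027707012033351 [ 0.11589676 -1.13278347 -0.47689616]
red 988 med [ 0.4575 -0.3127  0.0579] p2 [ 0.4243 -0.3192  0.0552] p98 [ 0.488  -0.3064  0.0596]
   rect [ 455.9 -313. ] [67.1 13.5] 2.4
```

View pics/side12.png

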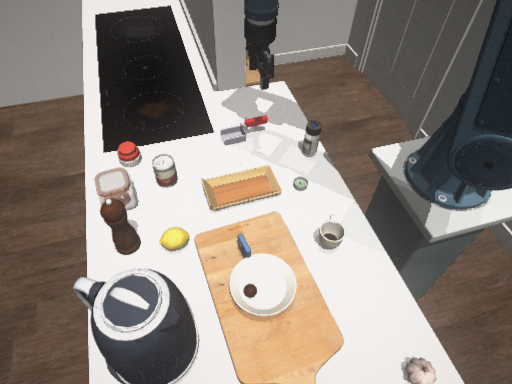

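View pics/scene12.png

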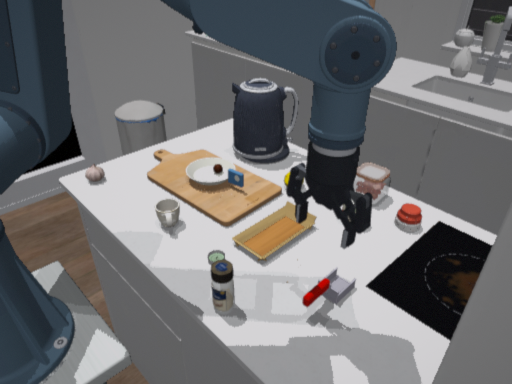

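View pics/wrist12.png

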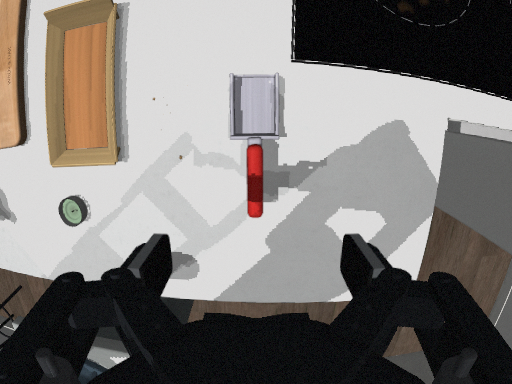

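Emit:
move_arm --increments '[{"tx": -0.392, "ty": -0.162, "tz": 0, "turn": -98}, {"tx": -0.392, "ty": -0.162, "tz": 0, "turn": -98}, {"tx": -0.392, "ty": -0.162, "tz": 0, "turn": -98}, {"tx": -0.392, "ty": -0.162, "tz": 0, "turn": -98}, {"tx": -0.392, "ty": -0.162, "tz": 0, "turn": -98}, {"tx": -0.392, "ty": -0.162, "tz": 0, "turn": -98}, {"tx": -0.392, "ty": -0.162, "tz": 0, "turn": -98}, {"tx": -0.392, "ty": -0.162, "tz": 0, "turn": -98}, {"tx": -0.392, "ty": -0.162, "tz": 0, "turn": -98}, {"tx": -0.392, "ty": -0.162, "tz": 0, "turn": -98}, {"tx": -0.392, "ty": -0.162, "tz": 0, "turn": -98}, {"tx": -0.392, "ty": -0.162, "tz": 0, "turn": -98}, {"tx": -0.392, "ty": -0.162, "tz": 0, "turn": -98}, {"tx": -0.392, "ty": -0.162, "tz": 0, "turn": -98}, {"tx": -0.392, "ty": -0.162, "tz": 0, "turn": -98}, {"tx": -0.392, "ty": -0.162, "tz": 0, "turn": -98}, {"tx": -0.392, "ty": -0.162, "tz": 0, "turn": -98}]'

```text
time_s: 16.53
eef_pos: [0.6027, 0.0848, 0.1748]
eef_rot: [-0.0, 0.996, 0.084, -0.001]
wrist_force: [0.1, 0.2, -1.0]
opening: 1.001
```

Run:
```python
from h import *
p,d,c=cap('wrist','wrist13')
o=get_obs(); print(o['eef_pos'],o['eef_rot'],o['q'],o['time_s'])
q=o['eef_rot']; print('heading',np.degrees(2*np.arctan2(q[2],q[1])))
p,d,W=cloud('wrist13'); h=hsv(p)
b=(d>0)&(h[...,0]>100)&(h[...,0]<118)&(h[...,1]>130)&(h[...,2]>60)&(W[...,2]>.068)&(W[...,0]>.5); stat('blue',W[b]); axis(W[b]); v,u=np.nonzero(b); print(u.mean(),v.mean())
t=(d>0)&(h[...,1]<60)&(W[...,2]>.042)&(W[...,2]<.055)&(W[...,0]>.47)&(W[...,0]<.72)&(W[...,1]>.08)&(W[...,1]<.3)
stat('rim',W[t]); print(cv2.minEnclosingCircle(W[t][:,:2].astype(np.float32)*1000))
br=(d>0)&(h[...,2]<60)&(W[...,2]<.06)&(abs(W[...,0]-.59)<.05)&(abs(W[...,1]-.18)<.05); stat('ball',W[br])
g=(d>0)&(h[...,1]>70)&(h[...,0]<25)&(abs(W[...,2]-.018)<.004)&(W[...,1]>-.02)&(W[...,0]>.45)&(W[...,0]<.75); stat('board',W[g])
P=W[g]
for y in np.arange(.03,.3,.04):
    s=P[abs(P[:,1]-y)<.004]
    if len(s)>20: print(round(y,2),np.percentile(s[:,0],[.5,99.5]).round(4))
```

```text
[0.60288967 0.0847848  0.17521085] [-1.32168638e-04  9.96449242e-01  8.41912386e-02 -8.52068273e-04] [-5.50154205e-02  3.08738348e-01  1.56859759e+00  2.63615563e-05
  1.26598105e+00 -2.23605451e-01] 16.5833
heading 9.659042698792318
blue 88 med [0.6062 0.0931 0.0739] p2 [0.5975 0.0692 0.0693] p98 [0.6129 0.116  0.0754]
   rect [605.7  92.4] [10.2 48.5] 9.7
263.03409090909093 181.11363636363637
rim 4566 med [0.5896 0.1824 0.0464] p2 [0.5247 0.115  0.0422] p98 [0.657  0.2469 0.0495]
((591.0118408203125, 180.8871612548828), 69.68194580078125)
ball 525 med [0.6177 0.182  0.0468] p2 [0.6068 0.1724 0.0397] p98 [0.6304 0.1958 0.0505]
board 31989 med [0.5883 0.0984 0.0185] p2 [0.4827 0.0055 0.017 ] p98 [0.6953 0.2737 0.02  ]
0.03 [0.4887 0.7032]
0.07 [0.4856 0.7006]
0.11 [0.4826 0.6985]
0.15 [0.4794 0.6967]
0.19 [0.4771 0.6941]
0.23 [0.4744 0.6918]
0.27 [0.5773 0.6883]
```

View pics/wrist13.png

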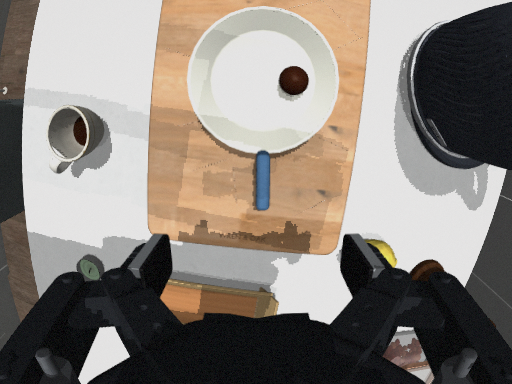

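```bash
cat > ball.py <<'E'
from h import *
import sys
def rayz(f,u,v,zp):
    z=np.load(f+'.npz'); K,o,a=z['K'],z['o'],z['a']
    X=(u-K[0,2])/K[0,0];Y=(v-K[1,2])/K[1,1]
    if f.startswith('wrist'):
        r=np.hypot(X,Y); s=np.tan(r)/r if r>0 else 1; X*=s;Y*=s
    D=R.from_quat(np.r_[a[1:],a[0]]).apply([X,-Y,-1]); t=(zp-o[2])/D[2]; return o+t*D
def ball(f,x0,y0,zp,rad=.06):
    p,d,W=cloud(f); h=hsv(p)
    br=(h[...,2]<75)&(h[...,1]>60)&(np.hypot(W[...,0]-x0,W[...,1]-y0)<rad)
    n,l,s,c=cv2.connectedComponentsWithStats(br.astype(np.uint8)); i=1+np.argmax(s[1:,4])
    cs,_=cv2.findContours((l==i).astype(np.uint8),0,2); (u,v),r=cv2.minEnclosingCircle(cs[0])
    print(f,'ball px',u,v,r,s[i,4],'world',rayz(f,u,v,zp).round(4))
    return rayz(f,u,v,zp)
def rim(f,x0,y0,zp):
    p,d,W=cloud(f); h=hsv(p)
    t=(d>0)&(h[...,1]<60)&(abs(W[...,2]-zp)<.006)&(np.hypot(W[...,0]-x0,W[...,1]-y0)<.085)
    P=W[t]; A=np.c_[P[:,:2],np.ones(len(P))]
    hull=cv2.convexHull(P[:,:2].astype(np.float32)*1000)[:,0]/1000
    s=np.linalg.lstsq(np.c_[2*hull,np.ones(len(hull))],(hull**2).sum(1),rcond=None)[0]
    print(f,'rim',s[:2].round(4),'r',np.sqrt(s[2]+s[0]**2+s[1]**2).round(4)); return s[:2]
E
python3 - <<'E'
from ball import *
for f in ['wrist13','side12','scene12']:
    b=ball(f,.591,.18,.037); c=rim(f,.591,.18,.047); print(np.hypot(*(b[:2]-c)))
E
```

```text
wrist13 ball px 293.375 80.125 14.279674530029297 610 world [0.6192 0.1851 0.037 ]
wrist13 rim [0.5909 0.1809] r 0.0693
0.028598539585632913Traceback (most recent call last):
  File "<stdin>", line 3, in <module>
  File "ball.py", line 12, in ball
    n,l,s,c=cv2.connectedComponentsWithStats(br.astype(np.uint8)); i=1+np.argmax(s[1:,4])
                                                                       ~~~~~~~~~^^^^^^^^^
    return _wrapfunc(a, 'argmax', axis=axis, out=out, **kwds)
    return bound(*args, **kwds)
ValueError: attempt to get argmax of an empty sequence
```

Emit:
move_arm --increments '[{"tx": 0.0042, "ty": -0.007, "tz": 0.02, "turn": 0}, {"tx": 0.0042, "ty": -0.007, "tz": 0.05, "turn": 0}, {"tx": 0.0042, "ty": -0.007, "tz": 0.08, "turn": 0}, {"tx": 0.0042, "ty": -0.007, "tz": 0.11, "turn": 0}, {"tx": 0.0042, "ty": -0.007, "tz": 0.13, "turn": 0}, {"tx": 0.0042, "ty": -0.007, "tz": 0.14, "turn": 0}, {"tx": 0.0042, "ty": -0.007, "tz": 0.14, "turn": 0}, {"tx": 0.0042, "ty": -0.007, "tz": 0.14, "turn": 0}]'

```text
time_s: 17.25
eef_pos: [0.6065, 0.0924, 0.0365]
eef_rot: [-0.0, 0.996, 0.085, -0.0]
wrist_force: [-0.1, -0.6, -0.0]
opening: 1.0
```

Run:
```python
from h import *
p,d,c=cap('wrist','wrist14')
o=get_obs(); print(o['eef_pos'],o['eef_rot'],o['wrist_force'],o['time_s'])
```

```text
[0.60744426 0.09242956 0.03762348] [1.23912730e-04 9.96370512e-01 8.51164866e-02 9.85071413e-04] [-0.3280011   0.50330721  0.36332322] 17.3
```

View pics/wrist14.png

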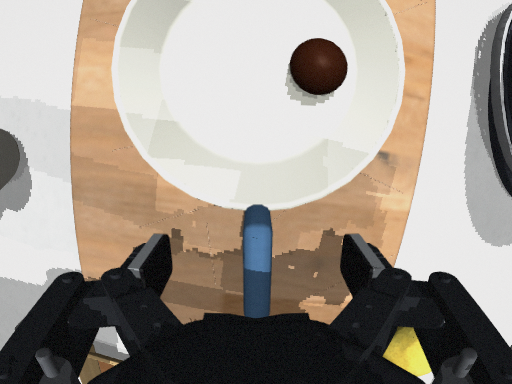

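Emit:
move_arm --increments '[{"tx": 0, "ty": 0, "tz": 0.002, "turn": 0}, {"tx": 0, "ty": 0, "tz": 0.002, "turn": 0}, {"tx": 0, "ty": 0, "tz": 0.002, "turn": 0}, {"tx": 0, "ty": 0, "tz": 0.002, "turn": 0}, {"tx": 0, "ty": 0, "tz": 0.002, "turn": 0}, {"tx": 0, "ty": 0, "tz": 0.002, "turn": 0}, {"tx": 0, "ty": 0, "tz": 0.002, "turn": 0}, {"tx": 0, "ty": 0, "tz": 0.002, "turn": 0}, {"tx": 0, "ty": 0, "tz": 0.002, "turn": 0}, {"tx": 0, "ty": 0, "tz": 0.002, "turn": 0}]' --gripper 0

```text
time_s: 18.13
eef_pos: [0.6066, 0.0925, 0.0345]
eef_rot: [0.0, 0.996, 0.085, 0.0]
wrist_force: [0.5, -0.8, 2.3]
opening: 0.133
```

Run:
```python
from ball import *
p,d,c=cap('wrist','wrist15')
o=get_obs(); print(o['eef_pos'],o['eef_rot'],o['wrist_force'],o['time_s'],o['opening'])
f='wrist15'
b=ball(f,.591,.18,.037); c=rim(f,.591,.18,.047); print(b[:2]-c,np.hypot(*(b[:2]-c)))
```

```text
[0.60656586 0.09252079 0.03452472] [2.48072687e-05 9.96346168e-01 8.54065006e-02 2.08276515e-04] [ 0.40598298 -0.89086766  2.73005405] 18.1833 0.13421182115193397
wrist15 ball px 317.09130859375 66.15913391113281 28.989309310913086 2402 world [0.6185 0.1847 0.037 ]
wrist15 rim [0.5916 0.1726] r 0.0697
[0.02683662 0.01209711] 0.029437126380080655
```

Emit:
move_arm --increments '[{"tx": 0, "ty": 0, "tz": -0.003, "turn": 0}, {"tx": 0, "ty": 0, "tz": -0.007, "turn": 0}, {"tx": 0, "ty": 0, "tz": -0.01, "turn": 0}, {"tx": 0, "ty": 0, "tz": -0.01, "turn": 0}, {"tx": 0, "ty": 0, "tz": -0.01, "turn": 0}]'

```text
time_s: 18.6
eef_pos: [0.6064, 0.0925, 0.0444]
eef_rot: [0.0, 0.996, 0.085, 0.0]
wrist_force: [-0.4, 0.3, -3.2]
opening: 0.132
```

```bash
cat >> ball.py <<'E'
def tilt(f,x0,y0,zp):
    p,d,W=cloud(f); h=hsv(p)
    # rim points: fit plane to highest points in angular bins
    t=(d>0)&(h[...,1]<60)&(abs(W[...,2]-zp)<.03)&(abs(np.hypot(W[...,0]-x0,W[...,1]-y0)-.068)<.005)
    P=W[t]; a=np.degrees(np.arctan2(P[:,1]-y0,P[:,0]-x0))//10; Q=[]
    for k in np.unique(a):
        q=P[a==k]
        if len(q)>5: i=q[:,2]>np.percentile(q[:,2],70); Q.append(q[i].mean(0))
    Q=np.array(Q); s=np.linalg.lstsq(np.c_[Q[:,:2]-[x0,y0],np.ones(len(Q))],Q[:,2],rcond=None)[0]
    print(f,'tilt x,y deg',np.degrees(s[:2]).round(2),'z',s[2].round(4),'bins',len(Q),'res',(np.c_[Q[:,:2]-[x0,y0],np.ones(len(Q))]@s-Q[:,2]).std().round(4))
E
python3 - <<'E'
from ball import *
cap('wrist','wrist16'); cap('side','side16')
o=get_obs(); print(o['eef_pos'],o['eef_rot'],o['wrist_force'],o['torque'],o['time_s'],o['opening'])
ball('wrist16',.591,.18,.047)
for f,z in [('wrist13',.048),('wrist15',.048),('wrist16',.058),('side12',.048),('side16',.058)]: tilt(f,.591,.181,z)
E
```

```text
[0.60612753 0.09252955 0.0441063 ] [ 8.82342052e-06  9.96344272e-01  8.54286416e-02 -1.98012881e-04] [-0.15427964  0.0512203  -2.8215651 ] [-0.14685446 -0.01059554 -0.0159953 ] 18.7 0.13722494328955165
wrist16 ball px 317.1395263671875 66.29069519042969 28.917579650878906 2403 world [0.6183 0.1847 0.047 ]
wrist13 tilt x,y deg [-0.07 -0.27] z 0.0489 bins 36 res 0.0008
wrist15 tilt x,y deg [ 0.11 -0.32] z 0.0485 bins 26 res 0.0005
wrist16 tilt x,y deg [ 0.14 -0.42] z 0.0581 bins 26 res 0.0004
side12 tilt x,y deg [-0.18 -0.81] z 0.0489 bins 36 res 0.0026
side16 tilt x,y deg [ 0.03 -0.34] z 0.0581 bins 36 res 0.0019
```

View pics/wrist16.png

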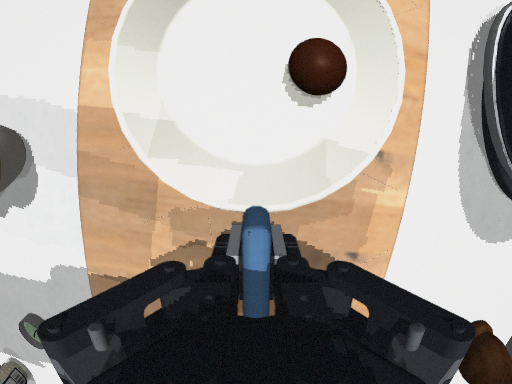

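View pics/side16.png

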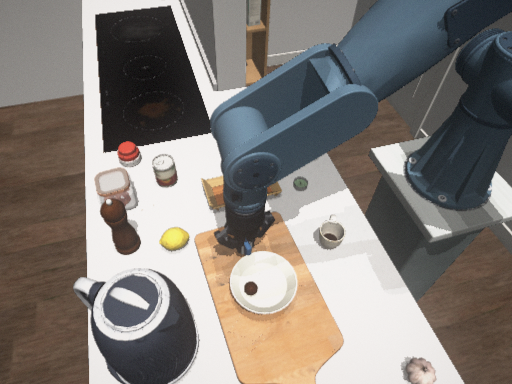

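Emit:
move_arm --increments '[{"tx": 0.018, "ty": 0, "tz": 0, "turn": 0}, {"tx": 0.03, "ty": 0, "tz": 0, "turn": 0}, {"tx": 0.037, "ty": 0, "tz": 0, "turn": 0}, {"tx": 0.04, "ty": 0, "tz": 0, "turn": 0}, {"tx": 0.04, "ty": 0, "tz": 0, "turn": 0}, {"tx": 0.04, "ty": 0, "tz": 0, "turn": 0}]'

```text
time_s: 19.2
eef_pos: [0.645, 0.0994, 0.0438]
eef_rot: [-0.0, 0.996, 0.086, -0.001]
wrist_force: [-0.4, 0.4, -2.2]
opening: 0.132
```

Run:
```python
from ball import *
cap('wrist','wrist17'); cap('side','side17')
o=get_obs(); print(o['eef_pos'],o['wrist_force'],o['time_s'],o['opening'])
ball('wrist17',.631,.185,.047)
tilt('wrist17',.630,.188,.058); tilt('side17',.630,.188,.058); rim('side17',.63,.188,.057)
```

```text
[0.64493472 0.09933042 0.04394605] [ 0.67114316  0.09767976 -2.62904658] 19.3 0.13378085738316703
wrist17 ball px 304.93988037109375 64.98664093017578 29.21329116821289 2481 world [0.651  0.1907 0.047 ]
wrist17 tilt x,y deg [ 0.14 -0.46] z 0.0574 bins 26 res 0.0005
side17 tilt x,y deg [-0.23 -0.34] z 0.0577 bins 36 res 0.0016
side17 rim [0.632  0.1832] r 0.0716
```

View pics/wrist17.png

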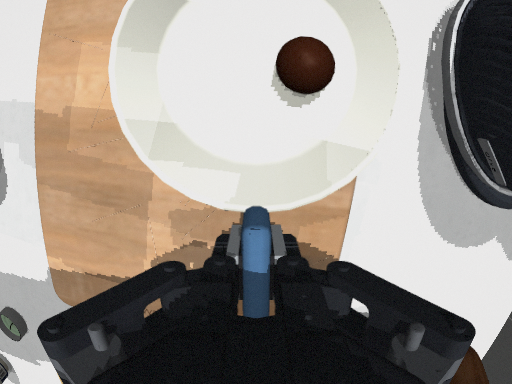

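Emit:
move_arm --increments '[{"tx": -0.002, "ty": 0, "tz": 0, "turn": 0}, {"tx": -0.006, "ty": 0, "tz": 0, "turn": 0}, {"tx": -0.013, "ty": 0, "tz": 0, "turn": 0}, {"tx": -0.023, "ty": 0, "tz": 0, "turn": 0}, {"tx": -0.037, "ty": 0, "tz": 0, "turn": 0}, {"tx": -0.055, "ty": 0, "tz": 0, "turn": 0}, {"tx": -0.055, "ty": 0, "tz": 0, "turn": 0}, {"tx": -0.055, "ty": 0, "tz": 0, "turn": 0}, {"tx": -0.055, "ty": 0, "tz": 0, "turn": 0}]'

```text
time_s: 20.05
eef_pos: [0.592, 0.0899, 0.0448]
eef_rot: [0.0, 0.996, 0.085, 0.001]
wrist_force: [1.2, 0.3, -2.8]
opening: 0.134
```

Run:
```python
from ball import *
cap('wrist','wrist18')
o=get_obs(); print(o['eef_pos'],o['wrist_force'],o['time_s'],o['opening'])
ball('wrist18',.576,.18,.047)
tilt('wrist18',.577,.18,.058)
```

```text
[0.59234999 0.08993278 0.04478566] [ 0.80983544 -0.19321854 -2.48009146] 20.1 0.13519545896916185
wrist18 ball px 262.39874267578125 61.93037796020508 29.462133407592773 2502 world [0.5783 0.179  0.047 ]
wrist18 tilt x,y deg [ 0.32 -0.36] z 0.0583 bins 25 res 0.0006
```

View pics/wrist18.png

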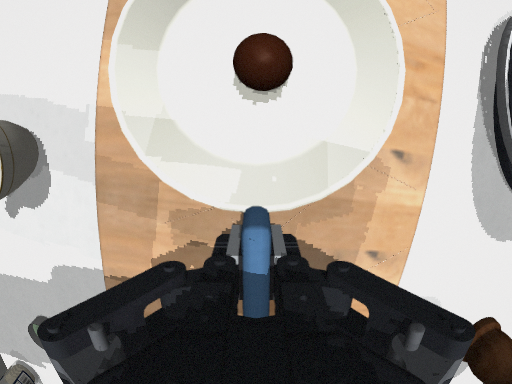

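Emit:
move_arm --increments '[{"tx": 0, "ty": 0, "tz": -0.003, "turn": 0}, {"tx": 0, "ty": 0, "tz": -0.009, "turn": 0}, {"tx": 0, "ty": 0, "tz": -0.018, "turn": 0}, {"tx": 0, "ty": 0, "tz": -0.028, "turn": 0}, {"tx": 0, "ty": 0, "tz": -0.039, "turn": 0}, {"tx": 0, "ty": 0, "tz": -0.05, "turn": 0}, {"tx": 0, "ty": 0, "tz": -0.061, "turn": 0}, {"tx": 0, "ty": 0, "tz": -0.071, "turn": 0}, {"tx": 0, "ty": 0, "tz": -0.08, "turn": 0}, {"tx": 0, "ty": 0, "tz": -0.086, "turn": 0}, {"tx": 0, "ty": 0, "tz": -0.09, "turn": 0}, {"tx": 0, "ty": 0, "tz": -0.09, "turn": 0}, {"tx": 0, "ty": 0, "tz": -0.09, "turn": 0}, {"tx": 0, "ty": 0, "tz": -0.09, "turn": 0}]'

```text
time_s: 21.27
eef_pos: [0.591, 0.09, 0.1336]
eef_rot: [-0.0, 0.996, 0.085, -0.001]
wrist_force: [0.0, 0.6, -2.7]
opening: 0.132
```

Run:
```python
from ball import *
cap('wrist','wrist19')
o=get_obs(); print(o['eef_pos'],o['wrist_force'],o['time_s'],o['opening'])
ball('wrist19',.576,.18,.137)
tilt('wrist19',.577,.18,.148)
```

```text
[0.59101363 0.09001073 0.13346664] [-0.32540257 -0.73774599 -2.37843025] 21.3167 0.13202845546675326
wrist19 ball px 248.15957641601562 61.37234115600586 29.38446044921875 2553 world [0.5708 0.178  0.137 ]
wrist19 tilt x,y deg [ 0.3  -0.41] z 0.1471 bins 25 res 0.0007
```

Emit:
move_arm --increments '[{"tx": 0, "ty": 0, "tz": 0, "turn": -0.7}, {"tx": 0, "ty": 0, "tz": 0, "turn": -2}, {"tx": 0, "ty": 0, "tz": 0, "turn": -4}, {"tx": 0, "ty": 0, "tz": 0, "turn": -6.5}, {"tx": 0, "ty": 0, "tz": 0, "turn": -9.5}, {"tx": 0, "ty": 0, "tz": 0, "turn": -12.5}, {"tx": 0, "ty": 0, "tz": 0, "turn": -15.5}, {"tx": 0, "ty": 0, "tz": 0, "turn": -18.5}, {"tx": 0, "ty": 0, "tz": 0, "turn": -21.5}, {"tx": 0, "ty": 0, "tz": 0, "turn": -24.5}, {"tx": 0, "ty": 0, "tz": 0, "turn": -27.5}, {"tx": 0, "ty": 0, "tz": 0, "turn": -30.5}, {"tx": 0, "ty": 0, "tz": 0, "turn": -33.5}, {"tx": 0, "ty": 0, "tz": 0, "turn": -36.5}, {"tx": 0, "ty": 0, "tz": 0, "turn": -39}, {"tx": 0, "ty": 0, "tz": 0, "turn": -41}, {"tx": 0, "ty": 0, "tz": 0, "turn": -42}, {"tx": 0, "ty": 0, "tz": 0, "turn": -42}, {"tx": 0, "ty": 0, "tz": 0, "turn": -42}]'

```text
time_s: 22.9
eef_pos: [0.5915, 0.09, 0.1342]
eef_rot: [-0.0, 0.9, 0.437, -0.0]
wrist_force: [-0.0, -0.5, -2.3]
opening: 0.135
```

Run:
```python
from ball import *
cap('wrist','wrist20')
o=get_obs(); print(o['eef_pos'],o['q'],o['wrist_force'],o['time_s'],o['opening'])
```

```text
[0.59156193 0.09000832 0.13420575] [-4.72030531e-02  3.32839579e-01  1.62741206e+00  7.19350102e-05
  1.18142091e+00 -9.50794163e-01] [-0.63237339  0.1183491  -2.04942856] 22.95 0.13458629866250438
```

View pics/wrist20.png

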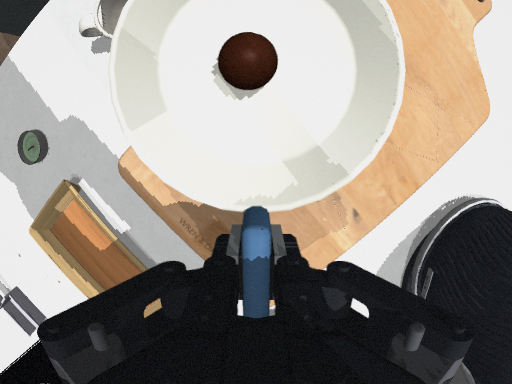

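The ball has stayed at (248,61), near the dish centre. I'll do the second half of the turn now.

Emit:
move_arm --increments '[{"tx": 0, "ty": 0, "tz": 0, "turn": -0.7}, {"tx": 0, "ty": 0, "tz": 0, "turn": -2}, {"tx": 0, "ty": 0, "tz": 0, "turn": -4}, {"tx": 0, "ty": 0, "tz": 0, "turn": -6.5}, {"tx": 0, "ty": 0, "tz": 0, "turn": -9.5}, {"tx": 0, "ty": 0, "tz": 0, "turn": -12.5}, {"tx": 0, "ty": 0, "tz": 0, "turn": -15.5}, {"tx": 0, "ty": 0, "tz": 0, "turn": -18.5}, {"tx": 0, "ty": 0, "tz": 0, "turn": -21.5}, {"tx": 0, "ty": 0, "tz": 0, "turn": -24.5}, {"tx": 0, "ty": 0, "tz": 0, "turn": -27.5}, {"tx": 0, "ty": 0, "tz": 0, "turn": -30.5}, {"tx": 0, "ty": 0, "tz": 0, "turn": -33.5}, {"tx": 0, "ty": 0, "tz": 0, "turn": -36.5}, {"tx": 0, "ty": 0, "tz": 0, "turn": -39}, {"tx": 0, "ty": 0, "tz": 0, "turn": -41}, {"tx": 0, "ty": 0, "tz": 0, "turn": -42}, {"tx": 0, "ty": 0, "tz": 0, "turn": -42}, {"tx": 0, "ty": 0, "tz": 0, "turn": -42}, {"tx": 0, "ty": 0, "tz": 0, "turn": -42}]'

```text
time_s: 24.62
eef_pos: [0.5916, 0.09, 0.1343]
eef_rot: [0.0, 0.683, 0.73, 0.0]
wrist_force: [0.5, -0.8, -2.6]
opening: 0.135
```

Emit:
move_arm --increments '[{"tx": 0, "ty": 0, "tz": 0, "turn": 0}, {"tx": 0, "ty": 0, "tz": 0, "turn": 0}, {"tx": 0, "ty": 0, "tz": 0, "turn": 0}, {"tx": 0, "ty": 0, "tz": 0, "turn": 0}, {"tx": 0, "ty": 0, "tz": 0, "turn": 0}, {"tx": 0, "ty": 0, "tz": 0, "turn": 0}]'

```text
time_s: 25.12
eef_pos: [0.5916, 0.09, 0.1343]
eef_rot: [-0.0, 0.683, 0.73, -0.0]
wrist_force: [-0.4, 0.0, -1.5]
opening: 0.132
```

Run:
```python
from ball import *
cap('wrist','wrist21'); cap('side','side21'); cap('scene','scene21')
o=get_obs(); print(o['eef_pos'],o['wrist_force'],o['time_s'],o['opening'],abs(o['dq']).max())
q=o['eef_rot']; print('heading tool x',np.degrees(2*np.arctan2(q[2],q[1])))
b=ball('wrist21',.503,.086,.137); tilt('wrist21',.502,.086,.148)
for f in ['side21','wrist21']:
    c=rim(f,.502,.086,.147); print(b[:2]-c)
for f,a in [('scene0','scene21'),]:
    for n in (f,a):
        p,d,W=cloud(n); h=hsv(p)
        red=(d>0)&((h[...,0]<6)|(h[...,0]>174))&(h[...,1]>180)&(W[...,0]<.6)&(W[...,2]>.052)&(W[...,2]<.07)&(W[...,1]<-.25); stat(n,W[red]); axis(W[red])
        pan=(d>0)&(W[...,0]>.49)&(W[...,0]<.56)&(W[...,1]<-.27)&(W[...,1]>-.34)&(W[...,2]>.015)&(W[...,2]<.03);stat(' panwalls',W[pan])
        y=(d>0)&(h[...,0]>20)&(h[...,0]<34)&(h[...,1]>200)&(h[...,2]>120)&(W[...,0]<.8); stat(' lemon',W[y])
```

```text
[0.59156252 0.08997771 0.13426614] [ 0.01949899  0.08111526 -1.87843232] 25.2667 0.13622458672103793 0.0015726617755103351
heading tool x 93.79634285130396
wrist21 ball px 246.65516662597656 61.0 29.497882843017578 2604 world [0.5002 0.0796 0.137 ]
wrist21 tilt x,y deg [0.29 0.21] z 0.1482 bins 25 res 0.0003
side21 rim [0.5024 0.0851] r 0.0682
[-0.00223056 -0.00555131]
wrist21 rim [0.5106 0.0846] r 0.0709
[-0.01039744 -0.0050635 ]
scene0 213 med [ 0.4495 -0.317   0.0572] p2 [ 0.4184 -0.3219  0.0528] p98 [ 0.4826 -0.3103  0.0596]
   rect [ 451.6 -315.9] [68.  12.7] 0.5
 panwalls 193 med [ 0.5192 -0.3339  0.0227] p2 [ 0.4905 -0.3382  0.0155] p98 [ 0.5554 -0.2899  0.0291]
 lemon 142 med [ 7.333e-01 -2.000e-04  4.170e-02] p2 [ 0.7191 -0.0141  0.0276] p98 [0.7564 0.0172 0.0516]
scene21 213 med [ 0.4521 -0.3181  0.0571] p2 [ 0.4213 -0.3232  0.0526] p98 [ 0.4846 -0.3106  0.0598]
   rect [ 453.4 -317. ] [67.4 12.5] 2.9
 panwalls 181 med [ 0.523  -0.333   0.0227] p2 [ 0.493  -0.3376  0.0153] p98 [ 0.5582 -0.2881  0.029 ]
 lemon 145 med [ 7.332e-01 -3.000e-04  4.190e-02] p2 [ 0.719  -0.0149  0.0272] p98 [0.7561 0.0165 0.0508]
```

View pics/wrist21.png

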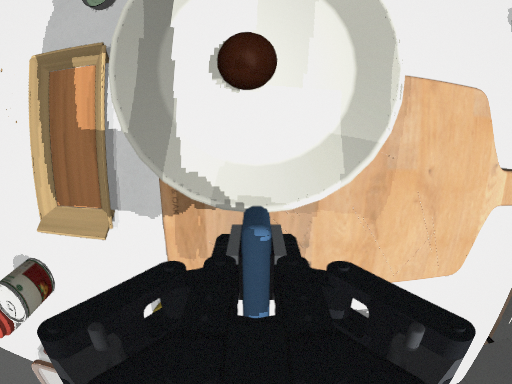

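View pics/side21.png

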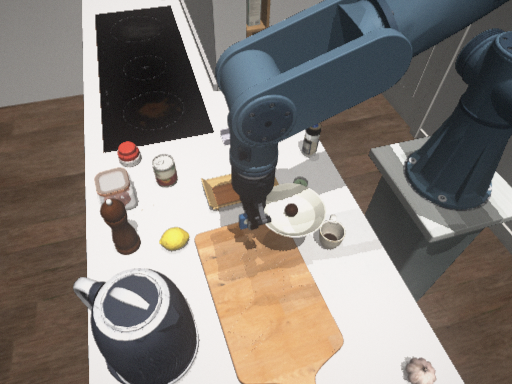

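View pics/scene21.png

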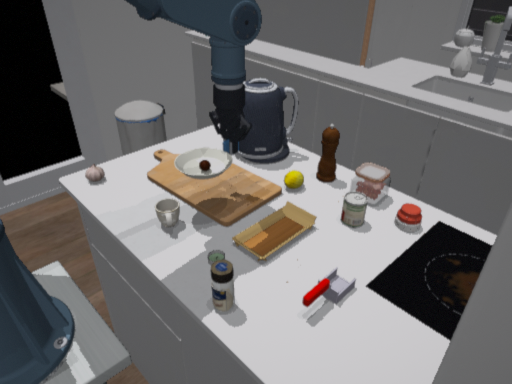

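```bash
python3 -c "
from h import *
print(workorder.hand_in()); o=get_obs(); print(o['time_s'],o['eef_pos'],o['opening'])"
```

```text
the job is handed in; nothing more can be done
None
the job is handed in; nothing more can be done
```

The chocolate is served and the job was handed in at about 25 s. The arm was still holding the dish up, level and still. `hand_in()` gave no verdict, so the checks below are my own.

**What I did:**
- **Scooping:** I gripped the scoop's red handle, ran the scoop under the chocolate to the end of the tray and lifted it out.
- **Tipping:** The moves allow no tilt, so I "tipped" it by running the level scoop forward over the dish and stopping sharply. The ball rolled out over the lip into the dish.
- **Scoop down:** I set the scoop down flat on the worktop near where it started and let go of it.
- **Dish:** I gripped the dish by its blue handle. The ball lay about 28 mm off centre, so with the dish about 10 mm above the board I made two small side jerks to centre it. I then lifted the dish straight up another 90 mm and turned it 84° slowly.

**Last checks:**

| Check | Measured | Needed |
|---|---|---|
| Dish underside height, from the worktop | about 118 mm | over 58 mm |
| Dish tilt | under 0.5° | under 8° |
| Handle direction against across the board | matches within measuring error (3.8° vs about 3.8°) | within 11.5° |
| Ball offset from dish centre | about 6 mm (side camera) | within 30 mm |
| Largest joint speed | 0.0016 rad/s | dish under 0.03 m/s |

- **Scoop:** its handle top and pan walls are at the same heights as at the start, so it stands flat, clear of the tray and board.
- **Bystanders:** the lemon is within 1 mm of where it was. I judged the mug and tin only by eye in the pictures; they look unmoved.

**One disagreement:** the wrist picture gave a ball offset of about 11 mm. That view cuts off part of the rim, so I trust the side camera more; both are well inside 30 mm.

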